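Split the tray stack and lay out forceps and tubes

ROBOT

A 6-joint arm with a two-finger parallel gripper is mounted at the origin on the work surface; the furniture and walls round the work are solid. World frame = base frame: x ahead of the robot, y to its left, z up, the work surface at z = 0. Lengths are in m, angles in rad, forces in N, time in s.
With the tool pointing down it reaches from about 0.375 to 0.975 m from the base axis. Payload 3.8 kg.
Tool frame: the origin (TCP) lies at the very end of the fingers, on their centre line; the grasp point (between the pads) lies 19 mm behind it; z points along the fingers, y is the line along which they close (so a half turn about z gives the same grasp; the last joint's range is limited). The gripper opens to 85 mm and grips with 20 to 120 N. Pads are 22 mm wide; open, the fingers measure 114 mm over their backs; the gripper's body (76 mm by 85 mm) begins 54 mm behind the grasp point. The pads swing forward as they close: fully open they stand 13 mm farther back than shut.
Start: joints at [-1.291, 0.264, 1.604, -0, 1.274, -0.037], TCP at [0.21, -0.641, 0.198] pointing down, gripper open.
Joint ranges: [-2.63, 2.63], [-0.94, 2.18], [0.31, 2.57], [-1.31, 4.45], [0, 2.66], [-2.55, 2.55]. Speed limits (rad/s): [2.57, 2.57, 3.14, 3.14, 3.14, 3.14].

INTERFACE

Orientations are given as a rotation vector (axis times angle).
In Python, from workcell import monitor, viewer, job gives the robot as it stands. The module is installed in compiled form; this text tells all that it offers.
- The arm moves only by the tool step_arm, never from a script. Its argument "series" is one flat list of numbers, 4 for each row, row after row: the shift along the tool's x, y, z in m, then the turn about the tool's z in rad. A call has 1 to 8 rows; each row is the pose to reach, as a shift and turn from the pose commanded when the call began, along the tool's axes at that moment; what a row does not reach only later rows make up. A row lasts 1/8 s, in which the tool goes at most 62.5 mm and 10.7 degrees, less where a joint would pass 70% of its speed; a pose out of reach is approached as far as the arm can. A call with a gripper value outside its range is refused whole. "gripper" is the opening, from 0 (shut) to 1 (fully open), set as the call begins (left out, the last holds). The fingers move at their own pace and stop on an object; "newtons" is the grip in N (left out, the last holds). Time passes only in rows, so rows that repeat a pose let the fingers close. It gives the time, the measured TCP pose, the force, the opening and the grip force at its end, in the units of the state.
- monitor.read_state(): the state, without advancing time (a new reading comes with each control period).
- viewer.read_camera(name): name is "side" or "top" or "wrist"; returns a dict with "image" (480x640x3 uint8, red, green, blue), "intrinsics" (3x3 intrinsics, pixels), "T" (4x4, takes a point from camera to world coordinates); the wrist camera has in their place "hand_eye" (4x4, takes a point from camera to tool coordinates, whose origin is the TCP and whose axes are the flange's). Camera axes: x right, y up, looking along -z (the intrinsics and any distortion apply to the point x, -y, -z); pixel columns grow to the right and rows downward; lengths in m; the calibration is good to about 2 mm. A picture is of the moment at which its call begins: read the wrist's pose just before it. There is no depth.
- job.finish_job(): hands the job in; it is judged then, once.
Trained networks look in a picture, given as the dict that the camera call returned (one of the last four; its "shot" number tells which), for a name from the list of things; names that differ only in an ending like _2 or _b are one class to them, and where a whole thing is asked for, a point or a joint stands for the part that bears it (a point fixed in the world has none). Each returns a list of dicts, best first, with "score" (0 to 1); they miss things now and then, are a little off and sometimes report something else, mostly with a low value. They report only what shows in the picture. A call takes as long as a camera call. They do not tell look-alikes from the thing itself.
- viewer.boxes_of(picture, label): "extent" ([centre column, centre row, width, height] in pixels, round what is visible of it).
- viewer.spot_point(picture, label): "point" ([column, row] in pixels: a listed point, or the origin of a listed thing).
The state is a dict: "time": time; "q": joint angles; "joint_vel": joint speeds; "joint_torque": joint torques, N m; "tool_pos": TCP position; "tcp_rot": TCP orientation; "wrist_force": force on the tool from outside, world axes, zero at the start; "torque": the same for the moment, N m; "width": opening from 0.0 (shut) to 1.0 (fully open); "grip_force": force on a finger pad.
Only numpy, scipy, OpenCV 4.12 (cv2) and the standard library are available. Lean on these libraries where they do the work, as an engineer would, in place of code of your own. Each camera call takes 0.05 s, during which the arm holds its last target. There are 200 camera calls.

TASK

Two steel trays are stacked on the bench. First lift the upper one off and set it down flat within the empty bench mat, lengthwise along it and clear of its edges, leaving whatever lies on the other mat where it is; then put every pair of forceps into the tray on the mat and every screw-cap tube into the lower tray. Do not disturb the beaker or the brown bottle.

Things in the scene. Friction and masses are not known exactly. Their poses are not given: they have to be found in the camera images.
- tray_upper_grip (a point): Upper of two identical open steel trays, stacked: its foot dips 5 mm into the lower one with 3 mm play; its underside starts 37 mm above the lower's. 64 (its x) x 170 (its y) x 42 mm high: foot 52 x 158 x 5 mm, then 3 mm walls, inside 58 x 164 mm, floor 8 mm up. Point: centre axis, 28 mm above its underside, to be gripped from above across the 64 mm width, fingers outside. Loose, 0.16 kg.
- tray_lower_grip (a point): The lower of the two identical steel trays, standing on the bench. 64 (its x) x 170 (its y) x 42 mm high: foot 52 x 158 x 5 mm, then 3 mm walls, inside 58 x 164 mm, floor 8 mm up. Point: centre axis, 28 mm above its underside, to be gripped from above across the 64 mm width, fingers outside. Loose, 0.16 kg.
- mat_a: A flat grey bench mat, 120 mm (its x) by 230 mm (its y), 1 mm thick, fixed; origin at its centre on the bench top. The mats and the tray stack share three stations in any order; one mat is empty, the other has a timer or a roll of tape on it. A white organiser, 172 mm high, its front corner at x 0.39, y -0.16, stands right of centre.
- mat_b: A flat grey bench mat, 120 mm (its x) by 230 mm (its y), 1 mm thick, fixed; origin at its centre on the bench top. The mats and the tray stack share three stations in any order; one mat is empty, the other has a timer or a roll of tape on it. A white organiser, 172 mm high, its front corner at x 0.39, y -0.16, stands right of centre.
- lab_timer: A flat count-down timer, 68 x 62 x 17 mm, origin under its centre; absent, or lying on mat_a and to be left there.
- label_tape: A roll of label tape lying flat, 93 mm across, 19 mm high, origin under its centre; absent, or lying on mat_b and to be left there.
- tube_1_mid (a point): A screw-cap tube, 88 mm long, lying on the bench (or absent): smooth tapering body 16 mm thick and at the cap end (its +x) a ribbed cap 20 mm across, 12 mm long. This point lies on its axis, half-way along; its x runs along the tube towards the cap. Loose, 15 g; take it across the body. It rolls stiffly.
- tube_2_mid (a point): A screw-cap tube, 88 mm long, lying on the bench (or absent): smooth tapering body 16 mm thick and at the cap end (its +x) a ribbed cap 20 mm across, 12 mm long. This point lies on its axis, half-way along; its x runs along the tube towards the cap. Loose, 15 g; take it across the body. It rolls stiffly.
- tube_3_mid (a point): A screw-cap tube, 88 mm long, lying on the bench (or absent): smooth tapering body 16 mm thick and at the cap end (its +x) a ribbed cap 20 mm across, 12 mm long. This point lies on its axis, half-way along; its x runs along the tube towards the cap. Loose, 15 g; take it across the body. It rolls stiffly.
- forceps_1_mid (a point): A pair of steel forceps lying on the bench, 128 mm long (its y), 11 mm wide, 9 mm high; this point is its centre, 4.5 mm up. Loose, 30 g, rigid; take it across its 11 mm width.
- forceps_2_mid (a point): A pair of steel forceps lying on the bench, 128 mm long (its y), 11 mm wide, 9 mm high; this point is its centre, 4.5 mm up. Loose, 30 g, rigid; take it across its 11 mm width.
- beaker: A small glass beaker, 74 mm across, 90 mm high, standing by; origin under its centre. Leave it alone.
- amber_bottle: A brown bottle, 60 mm across, 125 mm high, standing by; origin under its centre. Leave it alone.
There are look-alikes about, which are no part of the job. What is shaped like the part that bears tube_2_mid but red or yellow is not meant.

How it is judged:
By the outcome, as a careful person would: the job done as asked, in the order asked, and still so for the second after the job is handed in, with the robot touching nothing.
Of lab_timer, label_tape only 1 to 1 are there at a start; the rules pass over those that are not, and their reading is None.
Of tube_1, tube_2, tube_3 only 2 to 3 are there at a start; the rules pass over those that are not, and their reading is None.
At some moment in a run one of tube_1, tube_2, forceps_1 may be knocked a few centimetres aside while the robot is not near it.
Once in a run the grip may slacken for a moment while it holds something.
It also fails if it takes over 210 s, if anything falls off the work surface, if the arm or the gripper's body presses on something with over 40 N, if the wrist force passes 120 N, or if a joint passes its speed limit or range.

## Working session

There is one attempt and no reset: what is moved stays moved. The work goes in short steps, Python scripts to look and compute and a tool call to move; the robot and the scene stay as the last step left them, time stands still between calls to the robot, and variables do not carry over. Pictures are saved under pics/ and viewed, at most 14 in all, crops included, and the job is handed in when it is done.

Besides the shell and the picture viewer there is one more tool, called after "Emit:" by a JSON object that holds its "api" and its "payload", one argument or row to a line. step_arm: Moves the arm, as the interface text tells. Its arguments: {"type":"object","properties":{"series":{"type":"array"},"gripper":{"type":"number"},"newtons":{"type":"number"}},"required":["series"]}

```bash
mkdir -p pics; cat > h.py <<'E'
import numpy as np, cv2
from scipy.spatial.transform import Rotation as R
from workcell import monitor, viewer, job
def cam(name):
    s=monitor.read_state(); p=viewer.read_camera(name)
    if 'T' in p: T=np.array(p['T'])
    else:
        W=np.eye(4); W[:3,:3]=R.from_rotvec(s['tcp_rot']).as_matrix(); W[:3,3]=s['tool_pos']
        T=W@np.array(p['hand_eye'])
    return p,T
def save(p,f,crop=None,size=None):
    im=p['image'][:,:,::-1]
    if crop: im=im[crop[1]:crop[3],crop[0]:crop[2]]
    if size: im=cv2.resize(im,size,interpolation=cv2.INTER_CUBIC)
    cv2.imwrite('pics/'+f,im)
def px2w(p,T,uv,z):
    K=np.array(p['intrinsics']); d=np.linalg.solve(K,[uv[0],uv[1],1.]); d=T[:3,:3]@[d[0],-d[1],-d[2]]
    o=T[:3,3]; return o+d*(z-o[2])/d[2]
def w2px(p,T,X):
    c=T[:3,:3].T@(np.asarray(X)-T[:3,3]); K=np.array(p['intrinsics']); q=K@[c[0],-c[1],-c[2]]; return q[:2]/q[2]
E
python3 - <<'E'
from h import *
s=monitor.read_state(); print({k:np.round(v,3).tolist() for k,v in s.items()})
print(np.round(R.from_rotvec(s['tcp_rot']).as_matrix(),3))
for n in ['top','side','wrist']:
    p,T=cam(n); save(p,n+'0.png'); print(n,[k for k in p],np.round(T,3).tolist(),np.round(p['intrinsics'],1).tolist())
    if n!='wrist':
        for l,z in [('tray_upper_grip',.065),('mat_a',0),('mat_b',0),('lab_timer',0),('label_tape',0),('tube_1_mid',.008),('forceps_1_mid',.0045),('beaker',0),('amber_bottle',0)]:
            for d in viewer.spot_point(p,l)[:6]: print(n,l,round(d['score'],2),np.round(d['point']),np.round(px2w(p,T,d['point'],z),3))
E
```

```text
{'time': 0.0, 'q': [-1.291, 0.265, 1.605, -0.0, 1.274, -0.037], 'joint_vel': [-0.001, -0.002, 0.001, -0.0, 0.0, 0.0], 'joint_torque': [0.0, -51.51, -36.731, -0.0, 0.013, 0.0], 'tool_pos': [0.21, -0.641, 0.197], 'tcp_rot': [-3.1, -0.495, 0.001], 'wrist_force': [0.994, -0.099, 0.316], 'torque': [0.045, 0.009, 0.013], 'grip_force': 0.0, 'width': 0.997}
[[ 0.95   0.312 -0.001]
 [ 0.312 -0.95   0.002]
 [ 0.    -0.002 -1.   ]]
top ['image', 'intrinsics', 'T', 'shot'] [[0.016, 0.983, -0.18, 0.212], [-1.0, 0.014, -0.014, -0.098], [-0.012, 0.181, 0.983, 1.398], [0.0, 0.0, 0.0, 1.0]] [[496.5, 0.0, 316.5], [0.0, 496.5, 231.3], [0.0, 0.0, 1.0]]
top tray_upper_grip 0.8 [188. 260.] [0.372 0.269 0.065]
top tray_upper_grip 0.73 [241. 227.] [0.465 0.13  0.065]
top tray_upper_grip 0.42 [401. 268.] [ 0.361 -0.306  0.065]
top mat_a 0.75 [448. 224.] [ 0.493 -0.452  0.   ]
top mat_a 0.71 [242. 228.] [0.476 0.136 0.   ]
top mat_b 0.75 [448. 224.] [ 0.493 -0.452  0.   ]
top mat_b 0.71 [242. 228.] [0.476 0.136 0.   ]
top lab_timer 0.61 [242. 217.] [0.506 0.14  0.   ]
top tube_1_mid 0.43 [421. 261.] [ 0.387 -
[... 576 characters left out ...]
a 0.79 [268. 235.] [ 0.474  0.143 -0.   ]
side mat_b 0.86 [462. 336.] [ 0.488 -0.454  0.   ]
side mat_b 0.79 [268. 235.] [ 0.474  0.143 -0.   ]
side lab_timer 0.55 [513. 297.] [ 0.667 -0.43   0.   ]
side lab_timer 0.54 [283. 231.] [0.518 0.141 0.   ]
side tube_1_mid 0.62 [386. 328.] [ 0.398 -0.366  0.008]
side forceps_1_mid 0.55 [360. 323.] [ 0.378 -0.321  0.005]
side forceps_1_mid 0.49 [242. 234.] [0.422 0.179 0.005]
side amber_bottle 0.86 [513. 299.] [ 0.662 -0.433  0.   ]
wrist ['image', 'intrinsics', 'hand_eye', 'shot'] [[0.311, 0.912, 0.266, 0.277], [-0.95, 0.299, 0.087, -0.619], [0.0, -0.28, 0.96, 0.374], [0.0, 0.0, 0.0, 1.0]] [[396.5, 0.0, 327.7], [0.0, 396.5, 237.9], [0.0, 0.0, 1.0]]
```

View pics/top0.png

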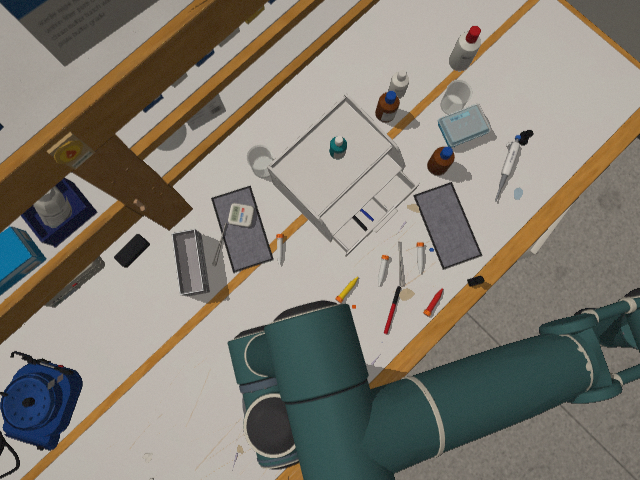

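View pics/side0.png

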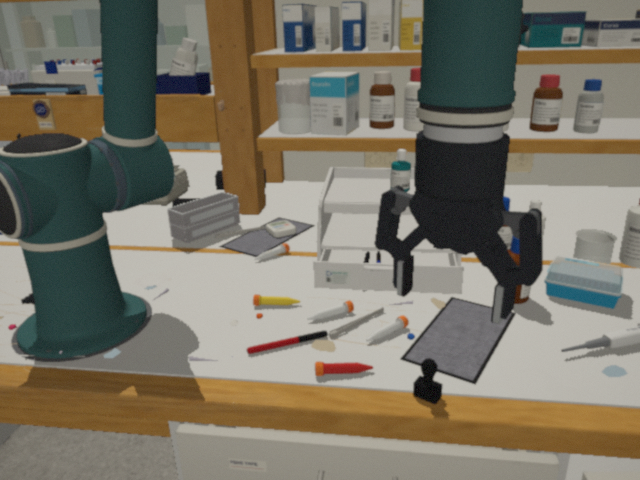

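The top view shows:
- The tray stack is at (190,262). The mat with the timer is at (242,228) and the empty mat at (448,224).
- White orange-capped tubes are at (281,247), (384,267) and (420,257). Forceps are at (220,242), against the timer mat, and at (402,262).
- The look-alikes are a yellow tube (347,290), a red tube (434,301) and a red pen (392,310). These stay where they are.

```bash
cat >> h.py <<'E'
def goto(xyz,yawy=None,n=None):
    "shift in tool axes for a target; yawy = world direction of tool y (mod pi)"
    s=monitor.read_state(); M=R.from_rotvec(s['tcp_rot']).as_matrix()
    sh=M.T@(np.array(xyz)-s['tool_pos']); cur=np.arctan2(M[1,1],M[0,1]); t=0
    if yawy is not None:
        t=-((yawy-cur+np.pi/2)%np.pi-np.pi/2)
    print('shift',np.round(sh,4),'turn',round(t,3),'rows>=',round(max(np.linalg.norm(sh)/.0625,abs(t)/.186),1),'q6',round(s['q'][5],2),'cur yawy',round(cur,3))
E
python3 - <<'E'
from h import *
p,T=cam('top')
for n,c,z in [('tray',[(174,234),(199,230),(208,289),(182,295)],.079),('mat',[(413,192),(452,182),(482,253),(443,269)],.001),('mat_t',[(212,197),(250,186),(272,259),(233,271)],.001)]:
    w=np.array([px2w(p,T,u,z) for u in c]); e=w[3]-w[0]+w[2]-w[1]; print(n,np.round(w.mean(0),3),'long axis',np.arctan2(e[1],e[0])%np.pi,np.round([np.linalg.norm(w[1]-w[0]),np.linalg.norm(w[3]-w[0])],3))
goto([.45,-.45,.33],-1.0)
E
```

```text
tray [0.366 0.257 0.079] long axis 0.20159290637161886 [0.068 0.167]
mat [ 0.496 -0.451  0.001] long axis 0.3522248263251493 [0.118 0.236]
mat_t [0.475 0.138 0.001] long axis 0.32161088757426937 [0.115 0.226]
shift [ 0.2874 -0.1072 -0.1318] turn -0.254 rows>= 5.3 q6 -0.04 cur yawy -1.254
```

Emit:
{"api": "step_arm", "payload": {
  "series": [0.05,-0.02,-0.025,0,0.1,-0.04,-0.05,0,0.15,-0.06,-0.075,0,0.2,-0.08,-0.1,0,0.25,-0.1,-0.12,0,0.287,-0.107,-0.132,0,0.287,-0.107,-0.132,0,0.287,-0.107,-0.132,0],
  "gripper": 1
}}

```text
time: 2.1
tool_pos: [0.4492, -0.4504, 0.3297]
tcp_rot: [-3.102, -0.496, 0.002]
wrist_force: [0.2, 0.3, 0.1]
width: 1.001
grip_force: 0.0
```

```bash
python3 - <<'E'
from h import *
p,T=cam('wrist'); save(p,'w1.png')
for l,z in [('mat_a',0),('tube_1_mid',.008),('forceps_1_mid',.0045)]:
    for d in viewer.spot_point(p,l)[:6]: print(l,round(d['score'],2),np.round(d['point']),np.round(px2w(p,T,d['point'],z),3))
# mat dark mask
im=p['image'].astype(int); m=((im.max(2)<125)&(im.max(2)-im.min(2)<35)).astype(np.uint8)
m=cv2.morphologyEx(m,cv2.MORPH_OPEN,np.ones((7,7)))
for c in sorted(cv2.findContours(m,0,2)[0],key=cv2.contourArea)[::-1][:3]:
    r=cv2.minAreaRect(c); b=cv2.boxPoints(r); w=np.array([px2w(p,T,u,.001) for u in b]); print(cv2.contourArea(c),np.round(b).tolist(),np.round(w[:,:2],3).tolist(),np.round(w.mean(0),3))
goto([.5,-.1,.33]);goto([.38,.24,.33],-1.37)
E
```

```text
mat_a 0.77 [336. 148.] [ 0.489 -0.448  0.   ]
tube_1_mid 0.72 [255. 203.] [ 0.393 -0.37   0.008]
tube_1_mid 0.52 [338. 149.] [ 0.489 -0.449  0.008]
forceps_1_mid 0.81 [205. 200.] [ 0.376 -0.308  0.004]
65198.0 [[-0.0, 299.0], [639.0, 299.0], [639.0, 479.0], [0.0, 479.0]] [[0.15, -0.069], [0.426, -0.912], [0.147, -1.077], [-0.174, -0.098]] [ 0.137 -0.539  0.001]
18073.5 [[284.0, 50.0], [386.0, 47.0], [393.0, 236.0], [290.0, 240.0]] [[0.576, -0.354], [0.617, -0.466], [0.404, -0.555], [0.358, -0.427]] [ 0.489 -0.45   0.001]
3537.0 [[344.0, 0.0], [440.0, 0.0], [440.0, 56.0], [344.0, 56.0]] [[0.647, -0.404], [0.681, -0.507], [0.627, -0.529], [0.592, -0.423]] [ 0.637 -0.466  0.001]
shift [ 0.1578 -0.3176 -0.0004] turn 0 rows>= 5.7 q6 0.43 cur yawy -1.256
shift [ 0.1491 -0.6781  0.    ] turn 0.114 rows>= 11.1 q6 0.43 cur yawy -1.256
```

View pics/w1.png

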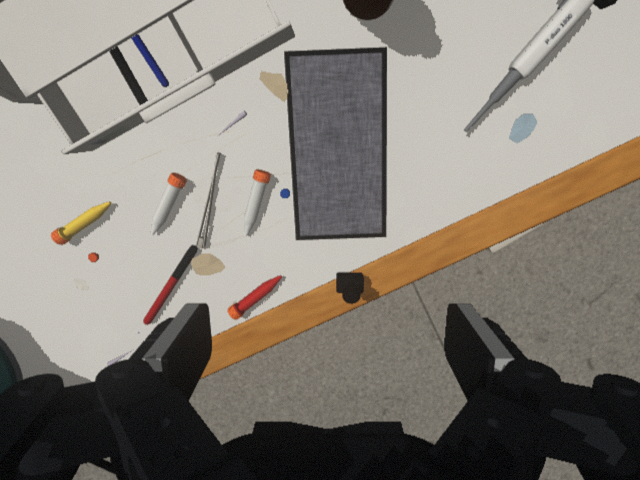

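The empty mat has corners (286,52), (386,47), (386,236) and (297,239), centre about (0.491,-0.450). Two tubes (165,205), (257,203) and forceps (210,200) are beside it. Next I go to the stack.

Emit:
{"api": "step_arm", "payload": {
  "series": [0.025,-0.05,0,0,0.05,-0.1,0,0,0.075,-0.15,0,0,0.1,-0.2,0,0,0.125,-0.25,0,0,0.15,-0.3,0,0,0.158,-0.318,0,0]
}}

```text
time: 3.18
tool_pos: [0.5004, -0.0969, 0.3301]
tcp_rot: [-3.101, -0.498, -0.0]
wrist_force: [0.5, -0.5, -0.0]
width: 0.999
grip_force: 0.0
```

Emit:
{"api": "step_arm", "payload": {
  "series": [0,-0.05,0,0,0,-0.1,0,0,0,-0.15,0,0,0,-0.2,0,0,-0.005,-0.25,0,0.05,-0.01,-0.31,0,0.114,-0.01,-0.36,0,0.114,-0.01,-0.36,0,0.114]
}}

```text
time: 4.18
tool_pos: [0.3779, 0.2419, 0.3299]
tcp_rot: [-3.124, -0.325, 0.001]
wrist_force: [0.4, -0.6, 0.8]
width: 0.999
grip_force: 0.0
```

```bash
python3 - <<'E'
from h import *
p,T=cam('wrist'); save(p,'w2.png')
for l,z in [('tray_upper_grip',.065),('lab_timer',0),('tube_1_mid',.008),('forceps_1_mid',.0045)]:
    for d in viewer.spot_point(p,l)[:6]: print(l,round(d['score'],2),np.round(d['point']),np.round(px2w(p,T,d['point'],z),3))
E
```

```text
tray_upper_grip 0.82 [305. 195.] [0.364 0.266 0.065]
lab_timer 0.75 [432.  93.] [0.505 0.142 0.   ]
```

View pics/w2.png

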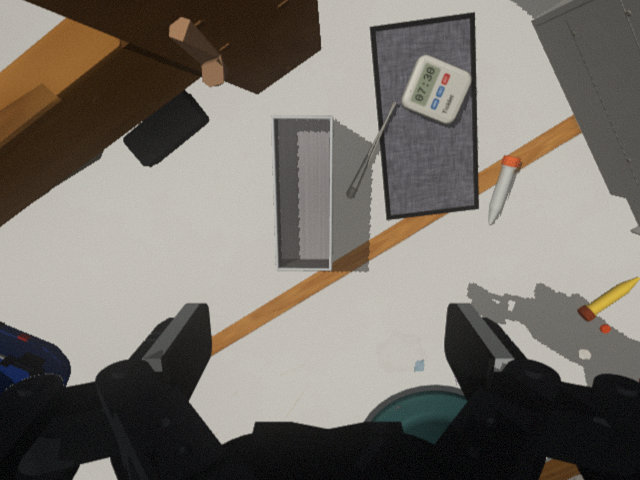

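The tray rim corners are (273,116), (332,116), (331,270) and (278,271). The second forceps (375,148) point towards the timer, the third tube is at (505,188), and the timer is at (436,88) on the other mat.

```bash
python3 - <<'E'
from h import *
p,T=cam('wrist')
c=[(273,116),(332,116),(331,270),(278,271)]
w=np.array([px2w(p,T,u,.079) for u in c]); e=w[0]-w[3]+w[1]-w[2]; c0=w.mean(0); y=np.arctan2(e[1],e[0])
print(np.round(c0,3),'yaw',y,[np.round(np.linalg.norm(w[i]-w[j]),3) for i,j in [(0,1),(1,2),(2,3),(3,0)]])
for n,(u,v) in {'forc':((350,193),(394,104)),'tube':((491,222),(513,158)),'post':((255,93),(318,50))}.items():
    a,b=px2w(p,T,u,.005),px2w(p,T,v,.005); print(n,np.round(a,3),np.round(b,3),np.linalg.norm(b-a))
goto([c0[0],c0[1],.15],y-np.pi/2)
E
```

```text
[0.366 0.263 0.079] yaw 0.19579373028524863 [np.float64(0.061), np.float64(0.169), np.float64(0.061), np.float64(0.17)]
forc [0.369 0.208 0.005] [0.485 0.179 0.005] 0.11901347507056652
tube [0.369 0.02  0.005] [0.452 0.019 0.005] 0.08386408165131551
post [0.464 0.344 0.005] [0.525 0.28  0.005] 0.08860530596862268
shift [-0.0085 -0.0267  0.1801] turn 0.005 rows>= 2.9 q6 1.88 cur yawy -1.37
```

Emit:
{"api": "step_arm", "payload": {
  "series": [-0.008,-0.027,0.04,0,-0.0085,-0.027,0.1,0,-0.0085,-0.027,0.16,0,-0.0085,-0.027,0.21,0,-0.0085,-0.027,0.25,0,-0.0085,-0.027,0.275,0,-0.0085,-0.027,0.285,0,-0.0085,-0.027,0.285,0]
}}

```text
time: 5.48
tool_pos: [0.3656, 0.2642, 0.0451]
tcp_rot: [3.125, 0.316, -0.001]
wrist_force: [0.0, -0.2, 0.2]
width: 0.998
grip_force: 0.0
```

Emit:
{"api": "step_arm", "payload": {
  "series": [0,0,0,0,0,0,0,0,0,0,0,0,0,0,0,0,0,0,0,0,0,0,0,0],
  "gripper": 0.5,
  "newtons": 60
}}

```text
time: 6.22
tool_pos: [0.3652, 0.2648, 0.0452]
tcp_rot: [-3.125, -0.318, 0.0]
wrist_force: [-0.2, -0.2, -0.1]
width: 0.501
grip_force: 0.0
```

```bash
python3 - <<'E'
from h import *
print(monitor.read_state())
p,T=cam('wrist'); q,_=cam('side')
a=cv2.resize(q['image'][150:290,130:320],(400,300)); b=cv2.resize(p['image'],(400,300))
save({'image':np.hstack([a,b])},'g1.png')
E
```

```text
{'time': 6.225, 'q': array([ 5.72082807e-01, -7.64477361e-03,  2.21528015e+00,  3.63473610e-05,
        9.33988317e-01,  1.93993229e+00]), 'joint_vel': array([-0.00074516,  0.00244414, -0.00160092, -0.0004733 , -0.00076134,
       -0.00080062]), 'joint_torque': array([ 3.85527164e-03, -3.05035508e+01, -3.09109497e+01,  2.19004874e-04,
       -2.00184104e-04, -2.61484001e-05]), 'tool_pos': array([0.36524468, 0.26481382, 0.04516463]), 'tcp_rot': array([-3.12542380e+00, -3.18206357e-01,  6.42769951e-05]), 'wrist_force': array([-0.192101  , -0.15636494, -0.14638407]), 'torque': array([-0.03848592,  0.0004972 ,  0.0157405 ]), 'grip_force': 0.0, 'width': 0.500806187808603}
```

View pics/g1.png

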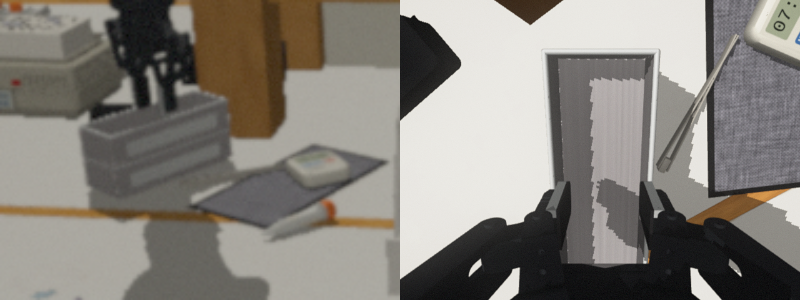

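```bash
python3 - <<'E'
from h import *
p,T=cam('wrist'); H=np.array(p['hand_eye']); print(np.round(H,3))
for z in [0,-.013,-.019,-.032,-.05,-.075]:
    print(z,[np.round(w2px(p,H,[x,y,z])).tolist() for y in (.0425,.021) for x in (.011,-.011)])
for l,z in [('tray_upper_grip',.065),('tray_lower_grip',.028)]:
    for d in viewer.spot_point(p,l): print(l,d)
c0=np.array([.366,.263]);a=np.array([np.cos(.196),np.sin(.196)]);b=np.array([-a[1],a[0]])
for z in (.042,.079): print(z,[np.round(w2px(p,T,[*(c0+.085*a+s*.032*b),z])).tolist() for s in(-1,1)])
E
```

```text
[[-0.     0.96   0.28   0.07 ]
 [ 1.     0.    -0.    -0.001]
 [-0.     0.28  -0.96  -0.176]
 [ 0.     0.     0.     1.   ]]
0 [[420.0, 254.0], [417.0, 297.0], [374.0, 254.0], [373.0, 297.0]]
-0.013 [[427.0, 264.0], [423.0, 309.0], [377.0, 264.0], [376.0, 309.0]]
-0.019 [[430.0, 268.0], [426.0, 316.0], [379.0, 268.0], [377.0, 316.0]]
-0.032 [[438.0, 280.0], [434.0, 331.0], [383.0, 280.0], [381.0, 331.0]]
-0.05 [[452.0, 300.0], [447.0, 356.0], [390.0, 300.0], [388.0, 356.0]]
-0.075 [[479.0, 338.0], [471.0, 403.0], [403.0, 338.0], [400.0, 403.0]]
tray_upper_grip {'point': [321.1, 292.1], 'score': 0.8}
0.042 [[411.0, 85.0], [259.0, 84.0]]
0.079 [[433.0, 75.0], [241.0, 74.0]]
```

Emit:
{"api": "step_arm", "payload": {
  "series": [0,0,0,0,0,0,0,0,0,0,0,0,0,0,0,0,0,0,0,0,0,0,0,0],
  "gripper": 1
}}

```text
time: 7.22
tool_pos: [0.3653, 0.2648, 0.0452]
tcp_rot: [-3.125, -0.318, -0.0]
wrist_force: [-0.3, -0.1, -0.7]
width: 1.002
grip_force: 0.0
```

```bash
python3 - <<'E'
from h import *
p,T=cam('wrist'); save(p,'g2.png')
E
```

```text
(no output)
```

View pics/g2.png

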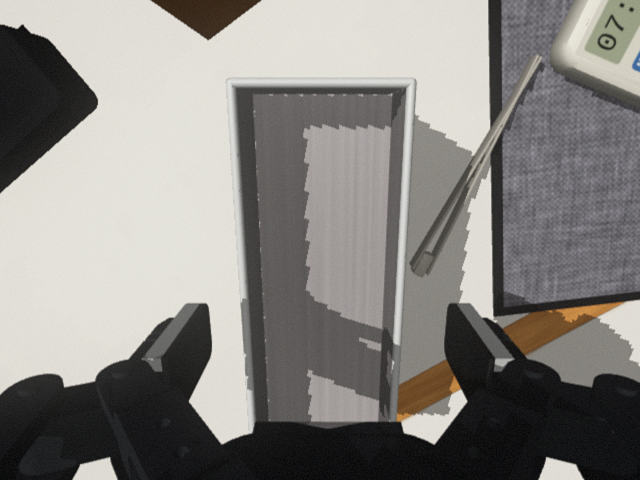

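The rim is at rows 78 to 420 and the pads are at (210,305) and (450,305), outside it. Even so, they closed to 42 mm without contact, so the tips may sit higher than the TCP reading implies. I'll check this against the first side view.

```bash
python3 - <<'E'
from h import *
p,T=cam('side')
y=np.array([.312,-.95,0]);x=np.array([.95,.312,0])
for z in [.197,.21,.23,.25]:
    print(z,[np.round(w2px(p,T,np.array([.21,-.641,z])+s*.0425*y+k*.011*x)).tolist() for s in (-1,1) for k in(-1,1)])
for z in [.045,.06,.08,.095]: print('now',z,np.round(w2px(p,T,[.3653,.2648,z])))
save(p,'s2.png',(130,130,330,280),(800,600))
E
```

```text
0.197 [[400.0, 341.0], [409.0, 331.0], [483.0, 369.0], [491.0, 357.0]]
0.21 [[400.0, 330.0], [410.0, 320.0], [485.0, 357.0], [492.0, 346.0]]
0.23 [[401.0, 312.0], [411.0, 303.0], [487.0, 339.0], [495.0, 327.0]]
0.25 [[401.0, 294.0], [411.0, 285.0], [489.0, 319.0], [497.0, 308.0]]
now 0.045 [204. 215.]
now 0.06 [204. 209.]
now 0.08 [203. 202.]
now 0.095 [202. 196.]
```

View pics/s2.png

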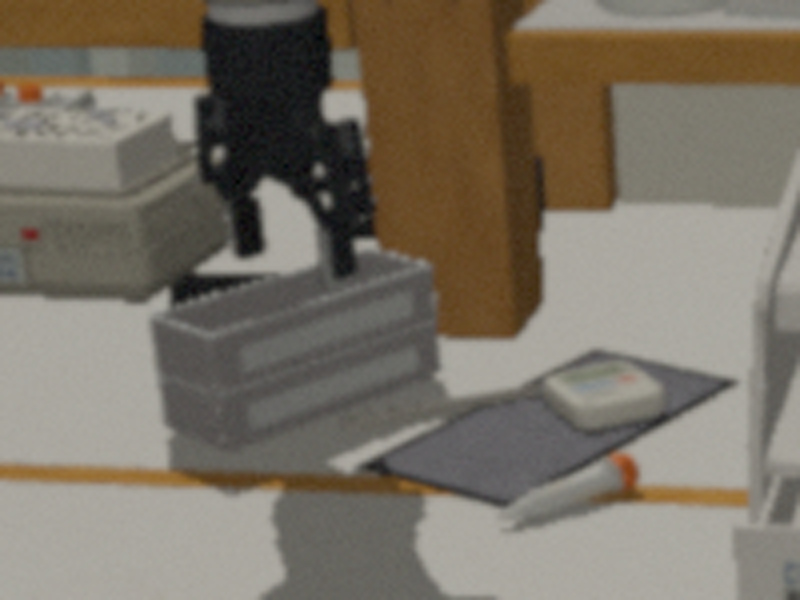

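Both cameras agree: the real fingertips are about 50 mm above the reported TCP. I'll allow for that, and go down 44 mm more.

Emit:
{"api": "step_arm", "payload": {
  "series": [0,0.002,0.01,0,0,0.002,0.02,0,0,0.002,0.03,0,0,0.002,0.038,0,0,0.002,0.044,0,0,0.002,0.044,0]
}}

```text
time: 8.07
tool_pos: [0.3652, 0.2625, 0.0006]
tcp_rot: [3.125, 0.318, -0.002]
wrist_force: [-0.5, -0.7, -0.6]
width: 1.0
grip_force: 0.0
```

Emit:
{"api": "step_arm", "payload": {
  "series": [0,0,0,0,0,0,0,0,0,0,0,0,0,0,0,0,0,0,0,0,0,0,0,0],
  "gripper": 0.5,
  "newtons": 60
}}

```text
time: 8.82
tool_pos: [0.367, 0.2648, 0.0029]
tcp_rot: [-3.122, -0.317, -0.004]
wrist_force: [-2.2, 4.1, 5.3]
width: 0.739
grip_force: 66.2
```

Gripped at about 63 mm. Lifting.

Emit:
{"api": "step_arm", "payload": {
  "series": [0,0,-0.005,0,0,0,-0.015,0,0,0,-0.03,0,0,0,-0.06,0,0,0,-0.1,0,0,0,-0.15,0,0,0,-0.2,0,0,0,-0.22,0],
  "gripper": 0.4
}}

```text
time: 9.82
tool_pos: [0.3674, 0.2637, 0.2262]
tcp_rot: [-3.122, -0.318, -0.01]
wrist_force: [-0.2, 0.1, -2.1]
width: 0.741
grip_force: 69.3
```

```bash
python3 - <<'E'
from h import *
s=monitor.read_state(); print(s['width'],s['grip_force'],s['tool_pos'])
p,T=cam('side'); q,_=cam('wrist')
a=cv2.resize(p['image'][60:270,120:400],(400,300)); b=cv2.resize(q['image'],(400,300))
save({'image':np.hstack([a,b])},'g3.png')
goto([.48,-.05,.22]); goto([.491,-.45,.22],.352-np.pi/2)
E
```

```text
0.7406854372680076 69.27442769519985 [0.36738123 0.26368593 0.22624079]
shift [0.0468 0.3301 0.005 ] turn 0 rows>= 5.3 q6 1.94 cur yawy -1.368
shift [-0.0229  0.7241  0.0035] turn -0.149 rows>= 11.6 q6 1.94 cur yawy -1.368
```

View pics/g3.png

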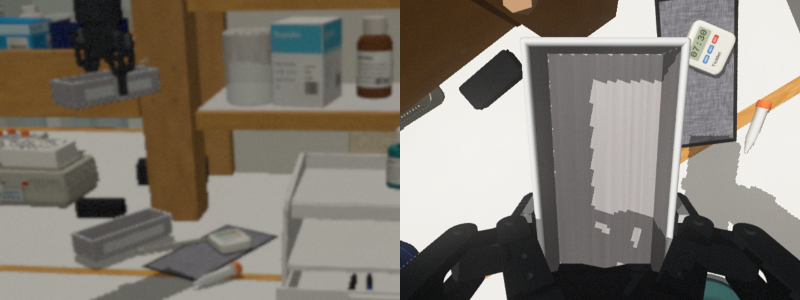

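The upper tray is held level and well clear, the lower one stayed put, and the timer mat is untouched. Carrying it across above the organiser's height.

Emit:
{"api": "step_arm", "payload": {
  "series": [0,0.03,0,0,-0.003,0.08,0,0,-0.005,0.13,0,0,-0.007,0.18,0,0,-0.009,0.23,0,0,-0.01,0.28,0,0,-0.011,0.33,0,0,-0.012,0.37,0,0]
}}

```text
time: 10.92
tool_pos: [0.4274, -0.1038, 0.2199]
tcp_rot: [-3.125, -0.316, 0.003]
wrist_force: [1.0, 0.8, -1.0]
width: 0.739
grip_force: 69.3
```

Emit:
{"api": "step_arm", "payload": {
  "series": [-0.001,0.04,0,0,-0.003,0.09,0,0,-0.005,0.14,0,-0.04,-0.007,0.19,0,-0.08,-0.009,0.24,0,-0.12,-0.01,0.29,0,-0.15,-0.011,0.335,0,-0.15,-0.011,0.354,0,-0.15]
}}

```text
time: 11.92
tool_pos: [0.488, -0.4525, 0.219]
tcp_rot: [-3.091, -0.548, 0.003]
wrist_force: [0.3, 0.1, -1.1]
width: 0.741
grip_force: 69.4
```

```bash
python3 - <<'E'
from h import *
s=monitor.read_state(); print(s['width'],s['grip_force'],s['tool_pos'],s['wrist_force'])
goto([.491,-.45,.005],.352-np.pi/2)
E
```

```text
0.7413406062893854 69.3768333317712 [ 0.48800751 -0.45254296  0.21896843] [ 0.27869259  0.14456159 -1.13336545]
shift [ 0.004  -0.0008  0.214 ] turn -0.001 rows>= 3.4 q6 0.44 cur yawy -1.22
```

Emit:
{"api": "step_arm", "payload": {
  "series": [0.002,0,0.05,0,0.004,-0.001,0.1,0,0.004,-0.001,0.15,0,0.004,-0.001,0.19,0,0.004,-0.001,0.215,0,0.004,-0.001,0.23,0,0.004,-0.001,0.24,0,0.004,-0.001,0.24,0]
}}

```text
time: 12.92
tool_pos: [0.4923, -0.4484, -0.019]
tcp_rot: [-3.092, -0.551, 0.0]
wrist_force: [-0.4, 0.2, -1.6]
width: 0.742
grip_force: 69.4
```

Emit:
{"api": "step_arm", "payload": {
  "series": [0,0,0.004,0,0,0,0.007,0,0,0,0.01,0,0,0,0.012,0,0,0,0.012,0]
}}

```text
time: 13.55
tool_pos: [0.4922, -0.4485, -0.0311]
tcp_rot: [-3.092, -0.551, 0.0]
wrist_force: [-0.1, 0.8, -1.3]
width: 0.745
grip_force: 69.4
```

Emit:
{"api": "step_arm", "payload": {
  "series": [0,0,0.001,0,0,0,0.002,0,0,0,0.003,0,0,0,0.003,0,0,0,0.003,0]
}}

```text
time: 14.18
tool_pos: [0.4924, -0.4486, -0.0338]
tcp_rot: [3.093, 0.551, 0.0]
wrist_force: [0.3, -0.3, -2.0]
width: 0.739
grip_force: 69.4
```

Emit:
{"api": "step_arm", "payload": {
  "series": [0,0,0.001,0,0,0,0.002,0,0,0,0.003,0,0,0,0.003,0,0,0,0.003,0]
}}

```text
time: 14.8
tool_pos: [0.4925, -0.4488, -0.0344]
tcp_rot: [-3.093, -0.551, -0.0]
wrist_force: [-5.2, 3.0, 12.5]
width: 0.74
grip_force: 71.1
```

Contact, 12 N. Easing off 2 mm and releasing.

Emit:
{"api": "step_arm", "payload": {
  "series": [0,0,-0.002,0,0,0,-0.002,0]
}}

```text
time: 15.05
tool_pos: [0.4928, -0.449, -0.0343]
tcp_rot: [3.092, 0.551, 0.001]
wrist_force: [-0.9, 0.5, 3.4]
width: 0.741
grip_force: 70.0
```

Emit:
{"api": "step_arm", "payload": {
  "series": [0,0,0,0,0,0,0,0,0,0,0,0,0,0,0,0,0,0,-0.03,0,0,0,-0.08,0,0,0,-0.13,0,0,0,-0.18,0],
  "gripper": 1
}}

```text
time: 16.05
tool_pos: [0.4923, -0.4485, 0.1467]
tcp_rot: [-3.093, -0.551, 0.0]
wrist_force: [0.5, 0.1, -0.1]
width: 0.997
grip_force: 0.0
```

```bash
python3 - <<'E'
from h import *
goto([.40,-.38,.30],.352-np.pi/2)
E
```

```text
shift [-0.0629 -0.0962 -0.1533] turn 0.001 rows>= 3.1 q6 0.44 cur yawy -1.218
```

Emit:
{"api": "step_arm", "payload": {
  "series": [-0.02,-0.03,-0.03,0,-0.04,-0.06,-0.06,0,-0.063,-0.096,-0.1,0,-0.063,-0.096,-0.1,0,-0.063,-0.096,-0.1,0]
}}

```text
time: 16.68
tool_pos: [0.4003, -0.3805, 0.2451]
tcp_rot: [3.092, 0.551, 0.001]
wrist_force: [0.5, 0.4, -0.2]
width: 0.999
grip_force: 0.0
```

```bash
python3 - <<'E'
from h import *
p,T=cam('wrist'); save(p,'w3.png'); print(monitor.read_state()['tool_pos'])
for l,z in [('tray_upper_grip',.029),('tube_1_mid',.008),('forceps_1_mid',.0045)]:
    for d in viewer.spot_point(p,l)[:6]: print(l,round(d['score'],2),np.round(d['point']),np.round(px2w(p,T,d['point'],z),3))
E
```

```text
[ 0.40016455 -0.38027135  0.24408139]
tray_upper_grip 0.65 [428. 133.] [ 0.49  -0.449  0.029]
tray_upper_grip 0.28 [206. 195.] [ 0.359 -0.266  0.029]
tube_1_mid 0.56 [315. 196.] [ 0.392 -0.369  0.008]
forceps_1_mid 0.64 [257. 192.] [ 0.374 -0.31   0.005]
```

View pics/w3.png

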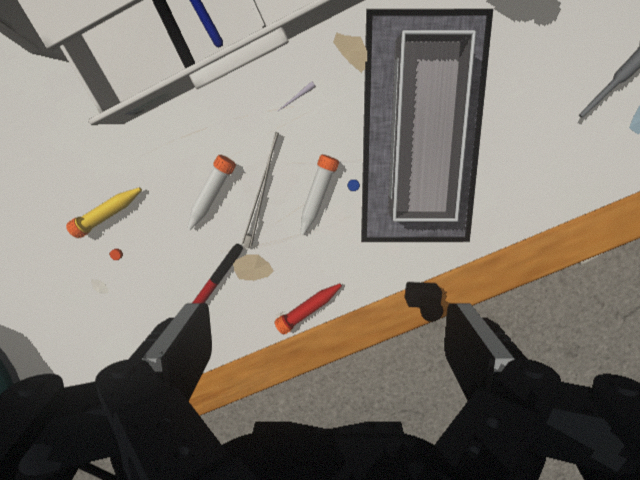

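The upper tray sits inside the mat with clear margins. White orange-capped tubes are at (317,193) and (210,192). Forceps run from (278,133) to (247,247). The yellow (105,212) and red (310,308) ones and the pen (225,265) are look-alikes.

```bash
python3 - <<'E'
from h import *
p,T=cam('wrist')
for n,u,v,z in [('forc',(247,247),(278,133),.0045),('tubeA',(304,233),(328,155),.009),('tubeB',(192,228),(228,155),.009),('trayaxis',(425,221),(437,31),.043)]:
    a,b=px2w(p,T,u,z),px2w(p,T,v,z); c=(a+b)/2; e=b-a; y=np.arctan2(e[1],e[0]); print(n,np.round(c,3),'len',round(np.linalg.norm(e),3),'yaw',round(y,3))
    if n[0]!='t': goto([c[0],c[1],.03],y-np.pi/2)
E
```

```text
forc [ 0.375 -0.314  0.005] len 0.127 yaw 0.046
shift [-0.0006 -0.0702  0.2135] turn 0.307 rows>= 3.6 q6 0.41 cur yawy -1.218
tubeA [ 0.393 -0.368  0.009] len 0.086 yaw 0.049
tubeB [ 0.357 -0.263  0.009] len 0.088 yaw -0.168
trayaxis [ 0.49  -0.446  0.043] len 0.167 yaw 0.36
```

Emit:
{"api": "step_arm", "payload": {
  "series": [0,-0.03,0.03,0.1,0,-0.06,0.06,0.2,-0.0005,-0.07,0.11,0.307,-0.0005,-0.07,0.16,0.307,-0.0005,-0.07,0.2,0.307,-0.0005,-0.07,0.235,0.307,-0.0005,-0.07,0.26,0.307,-0.0005,-0.07,0.265,0.307],
  "gripper": 0.3
}}

```text
time: 17.92
tool_pos: [0.3737, -0.3131, -0.0225]
tcp_rot: [-3.137, -0.072, 0.007]
wrist_force: [-0.3, 0.9, 0.7]
width: 0.302
grip_force: 0.0
```

```bash
python3 - <<'E'
from h import *
p,T=cam('wrist'); save(p,'w4.png',(160,60,500,420),(680,720)); s=monitor.read_state(); print(s['tool_pos'],s['width'],s['wrist_force'])
im=cv2.imread('pics/w4.png'); cv2.imwrite('pics/w4.png',cv2.resize(im,(566,600)))
for d in viewer.spot_point(p,'forceps_1_mid'): print(d,px2w(p,T,d['point'],.0045))
E
```

```text
[ 0.37437874 -0.31371737 -0.02180215] 0.2992914985282604 [-0.30216713  0.58599854  0.15492307]
{'point': [326.1, 296.5], 'score': 0.64} [ 0.37552524 -0.31197813  0.0045    ]
```

View pics/w4.png

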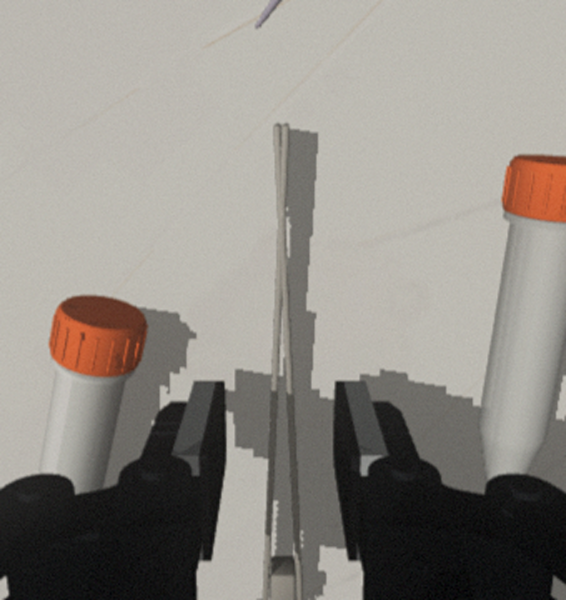

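The forceps are centred between the pads (280,400), tips roughly 18 mm up. The tubes on both sides clear the fingers.

Emit:
{"api": "step_arm", "payload": {
  "series": [0,0,0.004,0,0,0,0.008,0,0,0,0.011,0,0,0,0.013,0,0,0,0.014,0,0,0,0.014,0]
}}

```text
time: 18.77
tool_pos: [0.3755, -0.3148, -0.0332]
tcp_rot: [-3.141, -0.072, 0.0]
wrist_force: [-2.0, 1.5, 5.4]
width: 0.301
grip_force: 2.8
```

Emit:
{"api": "step_arm", "payload": {
  "series": [0,0,0,0,0,0,0,0,0,0,0,0,0,0,0,0,0,0,0,0],
  "gripper": 0,
  "newtons": 50
}}

```text
time: 19.4
tool_pos: [0.3763, -0.3154, -0.0327]
tcp_rot: [3.14, 0.072, 0.002]
wrist_force: [-0.3, 1.5, 6.8]
width: 0.05
grip_force: 49.8
```

Emit:
{"api": "step_arm", "payload": {
  "series": [0,0,-0.01,0,0,0,-0.03,0,0,0,-0.07,0,0,0,-0.12,0,0,0,-0.16,0,0,0,-0.16,0]
}}

```text
time: 20.15
tool_pos: [0.3781, -0.3172, 0.1309]
tcp_rot: [3.134, 0.072, 0.01]
wrist_force: [0.1, -0.4, -0.3]
width: 0.051
grip_force: 48.9
```

```bash
python3 - <<'E'
from h import *
s=monitor.read_state(); print(s['width'],s['grip_force'],s['tool_pos'],s['wrist_force'])
p,T=cam('wrist'); q,_=cam('side')
a=cv2.resize(q['image'][180:390,270:550],(400,300)); b=cv2.resize(p['image'],(400,300))
save({'image':np.hstack([a,b])},'g4.png')
for d in viewer.spot_point(p,'forceps_1_mid'): print(d)
goto([.49,-.447,.11],.356-np.pi/2)
E
```

```text
0.0506913157671926 48.89148102109857 [ 0.37806473 -0.31722094  0.13093667] [ 0.09007412 -0.38584967 -0.27169517]
{'point': [325.1, 310.2], 'score': 0.83}
shift [0.1091 0.138  0.0151] turn -0.31 rows>= 2.8 q6 0.78 cur yawy -1.525
```

View pics/g4.png

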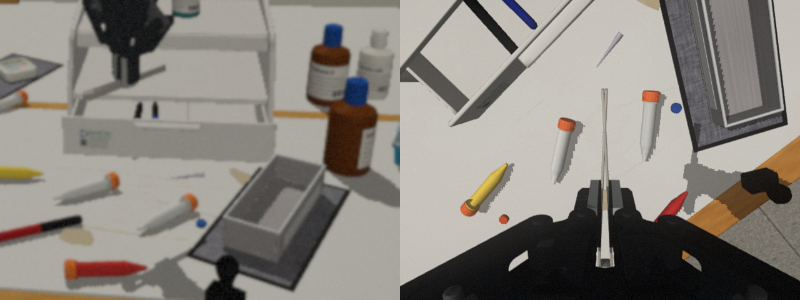

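The forceps are held at mid-length, the tray is undisturbed, and all the tubes are in place. Next is moving over the tray.

Emit:
{"api": "step_arm", "payload": {
  "series": [0.035,0.045,0,-0.1,0.07,0.09,0,-0.2,0.109,0.14,0,-0.31,0.109,0.14,0.03,-0.31,0.109,0.14,0.07,-0.31,0.109,0.14,0.1,-0.31,0.109,0.14,0.11,-0.31,0.109,0.14,0.11,-0.31]
}}

```text
time: 21.3
tool_pos: [0.4897, -0.4486, 0.0144]
tcp_rot: [-3.089, -0.555, 0.003]
wrist_force: [0.8, 0.3, 0.2]
width: 0.05
grip_force: 49.0
```

```bash
python3 - <<'E'
from h import *
s=monitor.read_state(); print(s['width'],s['grip_force'],s['wrist_force'])
b=np.array([np.cos(.356-np.pi/2),np.sin(.356-np.pi/2)])*.003
goto([.49+b[0],-.447+b[1],-.014],.356-np.pi/2)
E
```

```text
0.05040352888314606 49.003463738077784 [0.84436103 0.26337665 0.20690788]
shift [0.0009 0.0017 0.0284] turn -0.0 rows>= 0.5 q6 0.44 cur yawy -1.215
```

Emit:
{"api": "step_arm", "payload": {
  "series": [0.001,0.002,0.006,0,0.001,0.002,0.012,0,0.001,0.002,0.018,0,0.001,0.002,0.024,0,0.001,0.002,0.028,0,0.001,0.002,0.028,0]
}}

```text
time: 22.05
tool_pos: [0.492, -0.4508, -0.0124]
tcp_rot: [-3.091, -0.556, 0.001]
wrist_force: [-0.6, -1.1, -0.0]
width: 0.049
grip_force: 49.0
```

Emit:
{"api": "step_arm", "payload": {
  "series": [0,0,0,0,0,0,0.003,0,0,0,0.006,0,0,0,0.006,0]
}}

```text
time: 22.55
tool_pos: [0.4921, -0.4509, -0.0183]
tcp_rot: [-3.091, -0.556, 0.001]
wrist_force: [0.3, 0.0, 0.5]
width: 0.051
grip_force: 49.0
```

Emit:
{"api": "step_arm", "payload": {
  "series": [0,0,0,0,0,0,0,0,0,0,0,0,0,0,-0.02,0,0,0,-0.06,0,0,0,-0.11,0,0,0,-0.16,0,0,0,-0.16,0],
  "gripper": 0.17
}}

```text
time: 23.55
tool_pos: [0.496, -0.4547, 0.151]
tcp_rot: [3.081, 0.554, 0.012]
wrist_force: [-0.7, -0.1, -0.4]
width: 0.167
grip_force: 0.0
```

```bash
python3 - <<'E'
from h import *
p,T=cam('wrist')
for l,z in [('forceps_1_mid',.014),('tube_1_mid',.009),('tray_upper_grip',.029)]:
    for d in viewer.spot_point(p,l): print(l,d,np.round(px2w(p,T,d['point'],z),3))
goto([.392,-.368,.03],.049-np.pi/2)
E
```

```text
forceps_1_mid {'point': [315.7, 217.0], 'score': 0.55} [ 0.491 -0.447  0.014]
tube_1_mid {'point': [191.9, 294.8], 'score': 0.69} [ 0.388 -0.371  0.009]
tray_upper_grip {'point': [315.9, 221.7], 'score': 0.94} [ 0.49  -0.448  0.029]
tray_upper_grip {'point': [59.1, 288.8], 'score': 0.74} [ 0.367 -0.273  0.029]
shift [-0.0646 -0.1118  0.1115] turn 0.307 rows>= 2.7 q6 0.44 cur yawy -1.215
```

Emit:
{"api": "step_arm", "payload": {
  "series": [-0.03,-0.05,0,0.15,-0.065,-0.111,0,0.307,-0.065,-0.111,0.05,0.307,-0.065,-0.111,0.1,0.307,-0.065,-0.111,0.14,0.307,-0.065,-0.111,0.158,0.307,-0.065,-0.111,0.162,0.307,-0.065,-0.111,0.162,0.307],
  "gripper": 0.4
}}

```text
time: 24.75
tool_pos: [0.3935, -0.3705, -0.0191]
tcp_rot: [3.14, 0.077, 0.001]
wrist_force: [-0.3, -0.4, 0.8]
width: 0.403
grip_force: 0.0
```

```bash
python3 - <<'E'
from h import *
p,T=cam('wrist'); s=monitor.read_state(); print(s['tool_pos'])
hsv=cv2.cvtColor(p['image'],cv2.COLOR_RGB2HSV); m=cv2.inRange(hsv,(4,130,90),(16,255,255))
for c in cv2.findContours(m,0,2)[0]:
    if cv2.contourArea(c)>100:
        (u,v),_,_=cv2.minAreaRect(c); print('cap',round(u),round(v),cv2.contourArea(c),np.round(px2w(p,T,(u,v),.013),3))
for d in viewer.spot_point(p,'tube_1_mid'): print(d,np.round(px2w(p,T,d['point'],.009),3))
goto([.391,-.369,-.03],.049-np.pi/2)
E
```

```text
[ 0.39390962 -0.370924   -0.01849114]
cap 79 298 2389.5 [ 0.392 -0.272  0.013]
cap 330 217 1952.5 [ 0.43  -0.369  0.013]
{'point': [327.8, 305.5], 'score': 0.75} [ 0.392 -0.37   0.009]
shift [-0.003  -0.0023  0.0118] turn -0.0 rows>= 0.2 q6 0.72 cur yawy -1.522
```

Emit:
{"api": "step_arm", "payload": {
  "series": [-0.001,-0.001,0.003,0,-0.001,-0.001,0.006,0,-0.001,-0.001,0.009,0,-0.001,-0.001,0.012,0,-0.001,-0.001,0.012,0]
}}

```text
time: 25.48
tool_pos: [0.3915, -0.3685, -0.0323]
tcp_rot: [-3.14, -0.077, 0.001]
wrist_force: [0.4, 0.5, -1.6]
width: 0.401
grip_force: 0.0
```

Emit:
{"api": "step_arm", "payload": {
  "series": [0,0,0,0,0,0,0,0,0,0,0,0,0,0,0,0,0,0,-0.01,0,0,0,-0.04,0,0,0,-0.09,0],
  "gripper": 0,
  "newtons": 35
}}

```text
time: 26.35
tool_pos: [0.3904, -0.3674, 0.0578]
tcp_rot: [-3.137, -0.077, 0.005]
wrist_force: [0.2, -0.7, -1.0]
width: 0.172
grip_force: 35.4
```

```bash
python3 - <<'E'
from h import *
p,T=cam('wrist'); s=monitor.read_state(); print(s['tool_pos'],s['width'],s['grip_force'],s['wrist_force'])
for d in viewer.spot_point(p,'tube_1_mid'): print(d)
goto([.366,.263,.22],.196-np.pi/2)
E
```

```text
[ 0.39485384 -0.37196863  0.06636583] 0.17340613363641422 35.39000239223242 [ 2.00049062 -1.9616878   3.59215564]
{'point': [329.2, 318.0], 'score': 0.76}
shift [ 0.0027 -0.6351 -0.1607] turn -0.147 rows>= 10.5 q6 0.72 cur yawy -1.522
```

Emit:
{"api": "step_arm", "payload": {
  "series": [0.003,-0.015,-0.04,0,0.01,-0.05,-0.08,0,0.018,-0.095,-0.11,0,0.026,-0.14,-0.135,0,0.034,-0.19,-0.15,0,0.042,-0.24,-0.15,0,0.049,-0.27,-0.15,0]
}}

```text
time: 27.32
tool_pos: [0.4274, -0.0947, 0.2087]
tcp_rot: [-3.141, -0.079, -0.002]
wrist_force: [-0.4, 0.6, -0.6]
width: 0.171
grip_force: 35.4
```

Emit:
{"api": "step_arm", "payload": {
  "series": [-0.002,-0.05,0,0,-0.004,-0.1,0,0,-0.006,-0.15,0,-0.04,-0.008,-0.2,0,-0.08,-0.01,-0.25,0,-0.12,-0.012,-0.31,0,-0.147,-0.014,-0.37,0,-0.147,-0.014,-0.37,0,-0.147]
}}

```text
time: 28.32
tool_pos: [0.3944, 0.2756, 0.2081]
tcp_rot: [-3.125, -0.316, 0.0]
wrist_force: [0.2, -1.6, -0.3]
width: 0.168
grip_force: 35.4
```

```bash
python3 - <<'E'
from h import *
p,T=cam('wrist'); save(p,'w5.png'); s=monitor.read_state(); print(s['tool_pos'],s['width'],s['grip_force'],s['wrist_force'])
for l,z in [('forceps_1_mid',.0045),('tube_1_mid',.009),('tray_lower_grip',.028)]:
    for d in viewer.spot_point(p,l): print(l,d,np.round(px2w(p,T,d['point'],z),3))
goto([.399,.270,.04],.196-np.pi/2)
E
```

```text
[0.39466698 0.27346613 0.20790026] 0.17193517102253136 35.38625031709671 [-0.39436435 -0.48184117  0.03264258]
tube_1_mid {'point': [327.8, 318.2], 'score': 0.9} [0.27  0.251 0.009]
tray_lower_grip {'point': [495.2, 105.6], 'score': 0.25} [0.505 0.153 0.028]
shift [0.0034 0.0015 0.168 ] turn -0.001 rows>= 2.7 q6 1.93 cur yawy -1.376
```

View pics/w5.png

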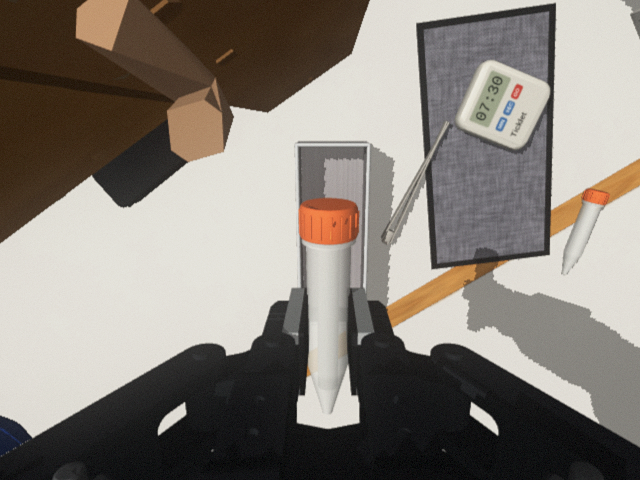

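The tube is held straight over the lower tray, whose far rim corners are (296,143) and (369,143). The second forceps are at (387,240)-(447,124) with the tip on the mat edge, the timer is at (503,105), and the third tube is at (585,230).

```bash
python3 - <<'E'
from h import *
p,T=cam('wrist')
a=np.array([np.cos(.196),np.sin(.196)])
w=[px2w(p,T,u,.042) for u in [(296,143),(369,143)]]; m=(w[0]+w[1])[:2]/2; c=m-.085*a; print(np.linalg.norm(w[0]-w[1]),'centre',c)
t=c+.028*a; print(t); goto([*t,-.01],.196-np.pi/2)
for n,u,v,z in [('forc2',(387,241),(447,124),.0045),('tubeC',(567,273),(597,190),.009)]:
    x,y=px2w(p,T,u,z),px2w(p,T,v,z); e=y-x; print(n,np.round(x,3),np.round(y,3),(x+y)/2,np.linalg.norm(e),np.arctan2(e[1],e[0]))
E
```

```text
0.061273228493553815 centre [0.36514733 0.26123961]
[0.39261123 0.26669254]
shift [-0.0036  0.0033  0.218 ] turn -0.002 rows>= 3.5 q6 1.93 cur yawy -1.377
forc2 [0.364 0.205 0.005] [0.484 0.177 0.005] [0.42386538 0.19089438 0.0045    ] 0.12315046555304782 -0.2277188198385399
tubeC [0.367 0.019 0.009] [0.453 0.021 0.009] [0.41016354 0.02032159 0.009     ] 0.08566908954984688 0.02720154448429675
```

Emit:
{"api": "step_arm", "payload": {
  "series": [-0.003,0.003,0.05,0,-0.003,0.003,0.1,0,-0.003,0.003,0.14,0,-0.003,0.003,0.175,0,-0.003,0.003,0.2,0,-0.003,0.003,0.215,0,-0.003,0.003,0.225,0,-0.003,0.003,0.225,0]
}}

```text
time: 29.58
tool_pos: [0.3932, 0.2682, -0.0169]
tcp_rot: [3.126, 0.306, -0.001]
wrist_force: [-0.6, -0.1, 0.1]
width: 0.171
grip_force: 35.4
```

Emit:
{"api": "step_arm", "payload": {
  "series": [0,0,0,0,0,0,0,0,0,0,0,0,0,0,-0.02,0,0,0,-0.06,0,0,0,-0.11,0,0,0,-0.14,0,0,0,-0.14,0],
  "gripper": 0.27
}}

```text
time: 30.58
tool_pos: [0.3956, 0.2702, 0.1268]
tcp_rot: [-3.123, -0.307, -0.01]
wrist_force: [0.1, -0.9, 0.3]
width: 0.266
grip_force: 0.0
```

```bash
python3 - <<'E'
from h import *
p,T=cam('wrist')
for l,z in [('forceps_1_mid',.0045),('tube_1_mid',.017),('tray_lower_grip',.028)]:
    for d in viewer.spot_point(p,l): print(l,d,np.round(px2w(p,T,d['point'],z),3))
goto([.424,.191,-.01],-.228-np.pi/2)
E
```

```text
forceps_1_mid {'point': [322.3, 266.9], 'score': 0.51} [0.355 0.267 0.005]
forceps_1_mid {'point': [534.0, 100.4], 'score': 0.26} [0.508 0.144 0.005]
tube_1_mid {'point': [332.4, 224.9], 'score': 0.91} [0.394 0.267 0.017]
tray_lower_grip {'point': [322.3, 268.6], 'score': 0.96} [0.363 0.269 0.028]
shift [0.0168 0.0815 0.1316] turn 0.424 rows>= 2.5 q6 1.92 cur yawy -1.375
```

Tube 1 is in the lower tray. Next, the second forceps.

Emit:
{"api": "step_arm", "payload": {
  "series": [0.006,0.03,0,0.14,0.012,0.06,0,0.28,0.018,0.083,0.01,0.424,0.0185,0.083,0.05,0.424,0.0185,0.083,0.09,0.424,0.0185,0.083,0.115,0.424,0.0185,0.083,0.127,0.424,0.0185,0.083,0.127,0.424],
  "gripper": 0.25
}}

```text
time: 31.78
tool_pos: [0.4261, 0.1903, -0.0052]
tcp_rot: [3.12, -0.357, -0.005]
wrist_force: [0.8, 0.1, 0.3]
width: 0.248
grip_force: 0.0
```

```bash
python3 - <<'E'
from h import *
p,T=cam('wrist'); s=monitor.read_state(); print(s['tool_pos'],s['wrist_force']); save(p,'w6.png')
for d in viewer.spot_point(p,'forceps_1_mid'): print(d,np.round(px2w(p,T,d['point'],.0045),3))
goto([.426,.190,-.01],-.228-np.pi/2)
E
```

```text
[ 0.42721068  0.19070356 -0.00405974] [0.8270914  0.29117959 0.29883258]
shift [-0.0018  0.0015  0.0067] turn -0.0 rows>= 0.1 q6 2.17 cur yawy -1.799
```

View pics/w6.png

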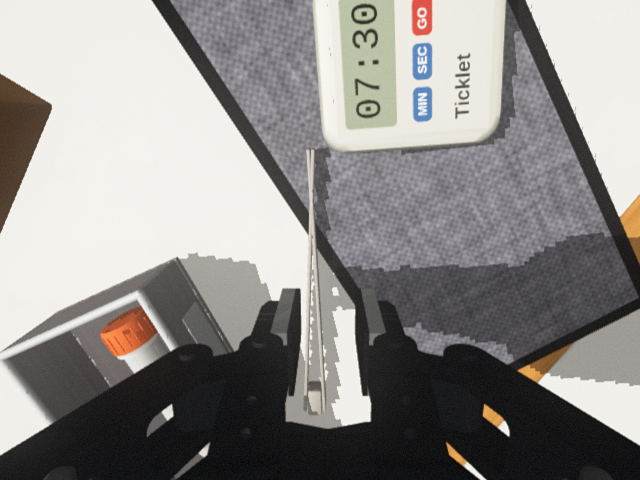

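The forceps axis is at column 313 and the pads' centre at 328, so I shift 6 mm left. I also go 15 mm towards the tip to stay clear of the tray rim (215,320). The timer corner (335,150) is well ahead of the pads.

Emit:
{"api": "step_arm", "payload": {
  "series": [0.008,-0.004,0,0,0.015,-0.006,0.004,0,0.015,-0.006,0.008,0,0.015,-0.006,0.012,0,0.015,-0.006,0.016,0,0.015,-0.006,0.02,0,0.015,-0.006,0.02,0]
}}

```text
time: 32.75
tool_pos: [0.4428, 0.193, -0.0244]
tcp_rot: [3.121, -0.358, -0.002]
wrist_force: [-0.2, 0.5, 0.1]
width: 0.251
grip_force: 0.0
```

Emit:
{"api": "step_arm", "payload": {
  "series": [0,0,0.002,0,0,0,0.004,0,0,0,0.006,0,0,0,0.006,0]
}}

```text
time: 33.25
tool_pos: [0.4432, 0.1931, -0.03]
tcp_rot: [3.121, -0.358, -0.001]
wrist_force: [0.7, 0.2, -0.8]
width: 0.252
grip_force: 0.0
```

```bash
python3 - <<'E'
from h import *
p,T=cam('wrist'); s=monitor.read_state(); print(s['tool_pos'],s['wrist_force'],s['torque'])
g=cv2.cvtColor(p['image'],cv2.COLOR_RGB2GRAY)
for r in (270,285,300,320): print(r,g[r,290:370:3].tolist())
E
```

```text
[ 0.44335612  0.1931879  -0.02989002] [ 0.21079299 -0.39748562  0.51727179] [-0.04483469  0.01420992  0.03984624]
270 [235, 234, 233, 233, 233, 234, 156, 49, 52, 53, 42, 52, 202, 148, 78, 64, 71, 87, 77, 116, 101, 115, 105, 132, 117, 136, 127]
285 [235, 236, 168, 153, 195, 202, 166, 156, 156, 148, 43, 60, 187, 180, 41, 44, 87, 68, 64, 66, 115, 96, 124, 122, 94, 72, 83]
300 [94, 63, 48, 42, 151, 147, 154, 145, 153, 147, 147, 107, 111, 115, 54, 36, 38, 39, 33, 69, 66, 73, 33, 28, 34, 84, 83]
320 [40, 45, 41, 37, 145, 147, 148, 149, 146, 151, 148, 107, 110, 109, 99, 149, 149, 146, 38, 37, 30, 30, 31, 32, 31, 31, 75]
```

Forceps now centred at column 327. Closing.

Emit:
{"api": "step_arm", "payload": {
  "series": [0,0,0,0,0,0,0,0,0,0,0,0,0,0,0,0,0,0,0,0],
  "gripper": 0,
  "newtons": 50
}}

```text
time: 33.92
tool_pos: [0.4436, 0.1933, -0.0297]
tcp_rot: [-3.121, 0.358, -0.0]
wrist_force: [0.3, 0.1, 1.2]
width: 0.024
grip_force: 49.1
```

Emit:
{"api": "step_arm", "payload": {
  "series": [0,0,-0.01,0,0,0,-0.03,0,0,0,-0.07,0,0,0,-0.12,0,0,0,-0.18,0,0,0,-0.23,0,0,0,-0.23,0]
}}

```text
time: 34.8
tool_pos: [0.4469, 0.1945, 0.2064]
tcp_rot: [-3.116, 0.357, -0.016]
wrist_force: [-0.0, -0.8, -0.7]
width: 0.021
grip_force: 48.9
```

```bash
python3 - <<'E'
from h import *
p,T=cam('wrist'); s=monitor.read_state(); print(s['tool_pos'],s['width'],s['grip_force'])
for d in viewer.spot_point(p,'forceps_1_mid'): print(d)
g=cv2.cvtColor(p['image'],cv2.COLOR_RGB2GRAY)
goto([.43,-.1,.2]); goto([.49,-.45,.2],.356-np.pi/2)
t,TT=cam('top')
for d in viewer.spot_point(t,'tube_1_mid')+viewer.spot_point(t,'lab_timer'): print(d,np.round(px2w(t,TT,d['point'],.009),3))
E
```

```text
[0.44500551 0.19378481 0.20318741] 0.027946667231900903 48.95446663504117
shift [0.0532 0.2886 0.0006] turn 0 rows>= 4.7 q6 2.16 cur yawy -1.799
shift [1.909e-01 6.160e-01 6.000e-04] turn -0.584 rows>= 10.3 q6 2.16 cur yawy -1.799
{'point': [241.7, 219.4], 'score': 0.71} [0.498 0.137 0.009]
```

```bash
python3 - <<'E'
from h import *
p,T=cam('wrist'); H=np.array(p['hand_eye'])
for d in viewer.boxes_of(p,'forceps_1_mid'): print(d)
hsv=cv2.cvtColor(p['image'],cv2.COLOR_RGB2GRAY)
for r in (180,210,240,270,290): print(r,hsv[r,306:352:2].tolist())
# where forceps held would project: tip z offset -.035
for x in (-.079,-.015,.049): print(x,np.round(w2px(p,H,[x,0,-.04])))
goto([.43,-.1,.2]); goto([.504,-.442,.2],.356-np.pi/2)
E
```

```text
180 [230, 232, 230, 230, 231, 232, 74, 55, 55, 73, 126, 124, 130, 122, 113, 104, 118, 130, 131, 123, 126, 129, 127]
210 [230, 231, 231, 230, 232, 230, 230, 231, 230, 200, 172, 190, 183, 194, 233, 158, 49, 54, 56, 115, 137, 117, 132]
240 [146, 146, 149, 148, 149, 230, 230, 228, 230, 215, 201, 186, 135, 232, 231, 229, 230, 228, 230, 230, 230, 230, 230]
270 [144, 148, 146, 146, 145, 141, 144, 144, 145, 147, 199, 194, 122, 233, 230, 231, 230, 230, 230, 230, 230, 230, 230]
290 [86, 90, 88, 88, 84, 83, 82, 85, 42, 67, 183, 189, 146, 39, 44, 90, 86, 88, 88, 91, 88, 175, 231]
-0.079 [328. 480.]
-0.015 [328. 350.]
0.049 [328. 186.]
shift [ 0.0544  0.2879 -0.0014] turn 0 rows>= 4.7 q6 2.16 cur yawy -1.799
shift [ 0.2038  0.6043 -0.0012] turn -0.584 rows>= 10.2 q6 2.16 cur yawy -1.799
```

It is held: a thin steel strip at column 328, rows 205-290. Carrying it over.

Emit:
{"api": "step_arm", "payload": {
  "series": [0.007,0.04,0,0,0.016,0.085,0,0,0.025,0.13,0,0,0.034,0.175,0,0,0.042,0.22,0,0,0.05,0.265,0,0,0.054,0.288,0,0]
}}

```text
time: 36.02
tool_pos: [0.4298, -0.1014, 0.199]
tcp_rot: [3.121, -0.361, -0.003]
wrist_force: [-0.2, 0.4, -0.3]
width: 0.023
grip_force: 49.0
```

Emit:
{"api": "step_arm", "payload": {
  "series": [0.02,0.045,0,-0.08,0.042,0.09,0,-0.16,0.064,0.135,0,-0.24,0.085,0.18,0,-0.32,0.107,0.225,0,-0.4,0.128,0.27,0,-0.5,0.15,0.315,0,-0.584,0.15,0.315,0,-0.584]
}}

```text
time: 37.02
tool_pos: [0.5051, -0.4431, 0.1975]
tcp_rot: [-3.091, -0.551, 0.003]
wrist_force: [0.3, 0.5, -0.5]
width: 0.026
grip_force: 49.1
```

```bash
python3 - <<'E'
from h import *
p,T=cam('wrist'); s=monitor.read_state(); print(s['tool_pos'],s['width'],s['grip_force'])
for r in (180,195,210,225,240): print(r,cv2.cvtColor(p['image'],cv2.COLOR_RGB2GRAY)[r,306:352:2].tolist())
for d in viewer.spot_point(p,'tray_upper_grip'): print(d,np.round(px2w(p,T,d['point'],.029),3))
b=-np.array([np.cos(.356-np.pi/2),np.sin(.356-np.pi/2)])*.003
goto([.504+b[0],-.442+b[1],-.01],.356-np.pi/2)
E
```

```text
[ 0.50491438 -0.44108948  0.19769304] 0.030531943869511104 49.12749672562313
180 [91, 83, 85, 87, 89, 86, 89, 139, 146, 143, 148, 149, 164, 90, 85, 139, 145, 145, 147, 145, 143, 149, 146]
195 [90, 87, 85, 88, 86, 83, 85, 135, 145, 143, 148, 120, 130, 126, 84, 84, 135, 141, 146, 147, 142, 150, 141]
210 [83, 89, 87, 84, 82, 87, 87, 139, 147, 171, 150, 157, 159, 136, 88, 87, 135, 145, 145, 138, 143, 143, 138]
225 [84, 87, 86, 85, 86, 83, 89, 136, 143, 156, 162, 174, 149, 89, 123, 86, 113, 145, 147, 140, 144, 141, 140]
240 [86, 87, 86, 87, 83, 89, 90, 139, 151, 133, 173, 167, 107, 88, 134, 121, 85, 136, 145, 141, 147, 143, 141]
{'point': [329.4, 222.6], 'score': 0.76} [ 0.49  -0.449  0.029]
shift [-0.0013 -0.0006  0.2081] turn -0.002 rows>= 3.3 q6 0.46 cur yawy -1.217
```

Emit:
{"api": "step_arm", "payload": {
  "series": [-0.001,-0.001,0.05,0,-0.001,-0.001,0.1,0,-0.001,-0.001,0.14,0,-0.001,-0.001,0.17,0,-0.001,-0.001,0.19,0,-0.001,-0.001,0.2,0,-0.001,-0.001,0.207,0,-0.001,-0.001,0.207,0]
}}

```text
time: 38.12
tool_pos: [0.5048, -0.4399, -0.0063]
tcp_rot: [3.091, 0.556, 0.001]
wrist_force: [0.3, -0.6, 0.0]
width: 0.022
grip_force: 49.1
```

Emit:
{"api": "step_arm", "payload": {
  "series": [0,0,0,0,0,0,0,0,0,0,0,0,0,0,-0.02,0,0,0,-0.06,0,0,0,-0.11,0,0,0,-0.16,0,0,0,-0.16,0],
  "gripper": 0.17
}}

```text
time: 39.12
tool_pos: [0.508, -0.443, 0.162]
tcp_rot: [3.081, 0.554, 0.013]
wrist_force: [0.0, -0.3, -0.6]
width: 0.166
grip_force: 0.0
```

```bash
python3 - <<'E'
from h import *
p,T=cam('wrist'); save(p,'w7.png')
for l,z in [('forceps_1_mid',.014),('tube_1_mid',.009),('tray_upper_grip',.029)]:
    for d in viewer.spot_point(p,l): print(l,d,np.round(px2w(p,T,d['point'],z),3))
q,Q=cam('side')
for d in viewer.spot_point(q,'tube_1_mid'): print('side',d,np.round(px2w(q,Q,d['point'],.009),3))
goto([.357,-.263,.05],-.168-np.pi/2)
E
```

```text
forceps_1_mid {'point': [325.5, 231.9], 'score': 0.56} [ 0.491 -0.448  0.014]
tube_1_mid {'point': [312.6, 235.7], 'score': 0.38} [ 0.483 -0.44   0.009]
tray_upper_grip {'point': [323.6, 236.3], 'score': 0.98} [ 0.491 -0.447  0.029]
shift [-0.0758 -0.2154  0.102 ] turn 0.524 rows>= 4.0 q6 0.46 cur yawy -1.215
```

Emit:
{"api": "step_arm", "payload": {
  "series": [-0.01,-0.04,0,0.1,-0.02,-0.08,0,0.2,-0.035,-0.125,0,0.3,-0.055,-0.17,0.02,0.4,-0.076,-0.21,0.06,0.524,-0.076,-0.215,0.1,0.524,-0.076,-0.215,0.11,0.524,-0.076,-0.215,0.11,0.524],
  "gripper": 0.4
}}

```text
time: 40.42
tool_pos: [0.3583, -0.2647, 0.0428]
tcp_rot: [-3.13, 0.264, 0.002]
wrist_force: [0.6, 0.6, 0.3]
width: 0.4
grip_force: 0.0
```

```bash
cat >> h.py <<'E'
def caps(p,T):
    hsv=cv2.cvtColor(p['image'],cv2.COLOR_RGB2HSV); m=cv2.inRange(hsv,(4,130,90),(16,255,255))
    for c in cv2.findContours(m,0,2)[0]:
        if cv2.contourArea(c)>100:
            (u,v),_,_=cv2.minAreaRect(c); print('cap',round(u),round(v),cv2.contourArea(c),np.round(px2w(p,T,(u,v),.012),3))
E
python3 - <<'E'
from h import *
p,T=cam('wrist'); s=monitor.read_state(); print(s['tool_pos'])
caps(p,T)
for d in viewer.spot_point(p,'tube_1_mid'): print(d,np.round(px2w(p,T,d['point'],.009),3))
goto([.357,-.263,-.03],-.168-np.pi/2)
E
```

```text
[ 0.3592884  -0.26558554  0.0438808 ]
cap 624 390 2773.5 [ 0.242 -0.428  0.012]
cap 328 194 915.5 [ 0.391 -0.27   0.012]
shift [-0.0035 -0.0027  0.0745] turn -0.0 rows>= 1.2 q6 1.05 cur yawy -1.739
```

Emit:
{"api": "step_arm", "payload": {
  "series": [-0.005,-0.001,0.02,0,-0.005,-0.001,0.04,0,-0.005,-0.001,0.055,0,-0.005,-0.001,0.065,0,-0.005,-0.001,0.071,0,-0.005,-0.001,0.075,0,-0.005,-0.001,0.075,0]
}}

```text
time: 41.4
tool_pos: [0.3536, -0.2628, -0.0318]
tcp_rot: [-3.13, 0.264, 0.0]
wrist_force: [-0.3, -1.0, -0.5]
width: 0.399
grip_force: 0.0
```

Emit:
{"api": "step_arm", "payload": {
  "series": [0,0,0,0,0,0,0,0,0,0,0,0,0,0,0,0,0,0,-0.01,0,0,0,-0.04,0,0,0,-0.09,0],
  "gripper": 0,
  "newtons": 35
}}

```text
time: 42.28
tool_pos: [0.3517, -0.2614, 0.0578]
tcp_rot: [-3.128, 0.264, 0.006]
wrist_force: [0.6, -1.1, 0.3]
width: 0.169
grip_force: 35.8
```

```bash
python3 - <<'E'
from h import *
p,T=cam('wrist'); s=monitor.read_state(); print(s['tool_pos'],s['width'],s['grip_force'])
for d in viewer.spot_point(p,'tube_1_mid'): print(d)
c=np.array([.3651,.262]); a=np.array([np.cos(.196),np.sin(.196)])
goto([.42,-.08,.21]); goto([*(c-.03*a),.21],.196-np.pi/2)
E
```

```text
[ 0.35661465 -0.26533175  0.06553212] 0.1658175249203978 35.77891837921925
shift [ 0.0319 -0.1931 -0.1467] turn 0 rows>= 3.9 q6 1.04 cur yawy -1.739
shift [-0.1075 -0.5104 -0.1498] turn -0.364 rows>= 8.7 q6 1.04 cur yawy -1.739
```

Emit:
{"api": "step_arm", "payload": {
  "series": [0,0,-0.05,0,0.005,-0.03,-0.1,-0.18,0.012,-0.07,-0.14,-0.36,0.02,-0.115,-0.147,-0.54,0.027,-0.16,-0.147,-0.72,0.032,-0.193,-0.147,-0.9,0.032,-0.193,-0.147,-1.08,0.032,-0.193,-0.147,-1.26]
}}

```text
time: 43.38
tool_pos: [0.417, -0.0771, 0.2047]
tcp_rot: [-2.678, -1.641, 0.001]
wrist_force: [-0.8, -0.3, 0.2]
width: 0.168
grip_force: 35.8
```

```bash
python3 - <<'E'
from h import *
s=monitor.read_state(); print(s['tool_pos'],s['width'],s['grip_force'],s['q'][5])
c=np.array([.3651,.262]); a=np.array([np.cos(.196),np.sin(.196)]); b=np.array([-a[1],a[0]])
t=c-.036*a+.004*b; print(t); goto([*t,.21],.196-np.pi/2)
E
```

```text
[ 0.41700898 -0.07710989  0.20474807] 0.16839132412831337 35.76377368939575 0.22983222954955315
[0.32901029 0.2589125 ]
shift [ 0.2594 -0.231  -0.0051] turn 0.903 rows>= 5.6 q6 0.23 cur yawy -0.471
```

Emit:
{"api": "step_arm", "payload": {
  "series": [0.04,-0.024,0,-0.18,0.08,-0.048,0,-0.36,0.12,-0.072,0,-0.54,0.16,-0.096,0,-0.72,0.195,-0.118,0,-0.9,0.195,-0.118,0,-1.08,0.195,-0.118,0,-1.26,0.195,-0.118,0,-1.44]
}}

```text
time: 44.38
tool_pos: [0.4019, 0.1497, 0.2047]
tcp_rot: [-0.933, -2.999, 0.001]
wrist_force: [0.6, -0.3, -0.5]
width: 0.169
grip_force: 35.8
```

```bash
python3 - <<'E'
from h import *
s=monitor.read_state(); print(s['tool_pos'],s['width'],s['grip_force'],s['q'][5])
goto([.329,.259,.20],.196-np.pi/2)
E
```

```text
[0.40194745 0.14967305 0.20471159] 0.16869497342286455 35.76413493261498 -0.6693682767207632
shift [0.1221 0.0487 0.0047] turn -0.799 rows>= 4.3 q6 -0.67 cur yawy 0.968
```

Emit:
{"api": "step_arm", "payload": {
  "series": [0.03,0.012,0,-0.18,0.06,0.024,0,-0.36,0.09,0.036,0,-0.54,0.122,0.049,0,-0.7,0.122,0.049,0,-0.8,0.122,0.049,0,-0.8,0.122,0.049,0,-0.8]
}}

```text
time: 45.25
tool_pos: [0.3305, 0.2592, 0.205]
tcp_rot: [0.295, -3.127, 0.0]
wrist_force: [0.9, 0.3, 0.4]
width: 0.168
grip_force: 35.8
```

```bash
python3 - <<'E'
from h import *
p,T=cam('wrist'); s=monitor.read_state(); print(s['tool_pos'],s['width'],s['grip_force'],s['q'][5]); caps(p,T)
c=np.array([.3651,.262]); a=np.array([np.cos(.196),np.sin(.196)]); b=np.array([-a[1],a[0]])
for d in viewer.spot_point(p,'tray_lower_grip'): print(d,np.round(px2w(p,T,d['point'],.028),3))
q,Q=cam('top')
for l,z in [('tray_lower_grip',.028),('tube_1_mid',.012)]:
    for d in viewer.spot_point(q,l): print('top',l,d,np.round(px2w(q,Q,d['point'],z),3))
goto([.329,.259,-.012],.196-np.pi/2)
E
```

```text
[0.33061711 0.25920258 0.205019  ] 0.16462488867997332 35.773827381490264 -1.1533451195917233
cap 65 277 2276.5 [0.454 0.017 0.012]
cap 329 218 2356.0 [0.345 0.264 0.012]
cap 303 100 8999.5 [0.245 0.221 0.012]
top tray_lower_grip {'point': [192.7, 263.4], 'score': 0.89} [0.367 0.265 0.028]
top tube_1_mid {'point': [197.6, 256.3], 'score': 0.51} [0.39  0.257 0.012]
shift [1.800e-03 1.000e-04 2.172e-01] turn -0.007 rows>= 3.5 q6 -1.15 cur yawy 1.76
```

Emit:
{"api": "step_arm", "payload": {
  "series": [0.002,0,0.05,0,0.002,0,0.1,0,0.002,0,0.14,0,0.002,0,0.175,0,0.002,0,0.2,0,0.002,0,0.212,0,0.002,0,0.219,0,0.002,0,0.219,0]
}}

```text
time: 46.5
tool_pos: [0.3293, 0.2594, -0.0135]
tcp_rot: [-0.298, 3.127, 0.0]
wrist_force: [-0.0, 0.5, -0.8]
width: 0.164
grip_force: 38.6
```

Emit:
{"api": "step_arm", "payload": {
  "series": [0,0,0,0,0,0,0,0,0,0,0,0,0,0,-0.02,0,0,0,-0.06,0,0,0,-0.11,0,0,0,-0.16,0,0,0,-0.16,0],
  "gripper": 0.25
}}

```text
time: 47.5
tool_pos: [0.3318, 0.2615, 0.1512]
tcp_rot: [-0.298, 3.119, 0.008]
wrist_force: [0.4, 1.0, 0.4]
width: 0.251
grip_force: 0.0
```

```bash
python3 - <<'E'
from h import *
p,T=cam('wrist'); caps(p,T)
for l,z in [('tube_1_mid',.017),('tray_lower_grip',.028)]:
    for d in viewer.spot_point(p,l): print(l,d,np.round(px2w(p,T,d['point'],z),3))
goto([.412,.02,.13],.027-np.pi/2)
E
```

```text
cap 322 330 252.5 [0.437 0.278 0.012]
cap 36 286 1931.5 [0.441 0.029 0.012]
cap 325 159 341.0 [0.289 0.252 0.012]
cap 279 104 11107.5 [0.256 0.211 0.012]
tube_1_mid {'point': [311.8, 286.8], 'score': 0.58} [0.396 0.261 0.017]
tray_lower_grip {'point': [321.1, 253.9], 'score': 0.85} [0.361 0.263 0.028]
shift [-0.0376 -0.2502  0.0153] turn 0.163 rows>= 4.1 q6 -1.15 cur yawy 1.761
```

Tube 2 is in. Now the third tube.

Emit:
{"api": "step_arm", "payload": {
  "series": [-0.006,-0.04,0,0.05,-0.012,-0.08,0,0.1,-0.018,-0.125,0,0.163,-0.025,-0.17,0,0.163,-0.032,-0.21,0,0.163,-0.038,-0.25,0.03,0.163,-0.038,-0.25,0.05,0.163,-0.038,-0.25,0.05,0.163],
  "gripper": 0.4
}}

```text
time: 48.65
tool_pos: [0.4094, 0.0204, 0.0924]
tcp_rot: [0.04, -3.133, -0.0]
wrist_force: [-0.2, -0.4, 0.6]
width: 0.402
grip_force: 0.0
```

```bash
python3 - <<'E'
from h import *
p,T=cam('wrist'); s=monitor.read_state(); print(s['tool_pos']); caps(p,T)
for d in viewer.spot_point(p,'tube_1_mid'): print(d,np.round(px2w(p,T,d['point'],.009),3))
for d in viewer.boxes_of(p,'tube_1_mid'): print(d)
g=cv2.cvtColor(p['image'],cv2.COLOR_RGB2HSV)
m=cv2.inRange(g,(0,0,0),(179,60,215))  # greyish body+shadow vs white bench
goto([.412,.02,-.03],.027-np.pi/2)
E
```

```text
[0.41082523 0.02078544 0.09392923]
cap 309 295 1937.5 [0.453 0.009 0.012]
cap 360 248 1105.5 [0.418 0.043 0.012]
cap 534 93 8458.5 [0.316 0.144 0.012]
cap 52 10 536.0 [ 0.278 -0.142  0.012]
shift [ 0.0008 -0.0012  0.126 ] turn 0.001 rows>= 2.0 q6 -1.61 cur yawy 1.599
```

```bash
python3 - <<'E'
from h import *
p,T=cam('wrist')
hsv=cv2.cvtColor(p['image'],cv2.COLOR_RGB2HSV)
for n,(u,v) in {'cap?':(309,295),'b':(360,248),'c':(534,93)}.items(): print(n,hsv[v-2:v+3,u-2:u+3].reshape(-1,3).mean(0))
m=cv2.inRange(hsv,(4,190,120),(13,255,255))
for c in cv2.findContours(m,0,2)[0]:
    if cv2.contourArea(c)>60: print(cv2.boundingRect(c),cv2.contourArea(c))
print('predicted cap/mid/tip px',[np.round(w2px(p,T,[x,.02,.009])).tolist() for x in (.4475,.410,.366)])
im=cv2.resize(p['image'],(80,60),interpolation=cv2.INTER_AREA)
g=cv2.cvtColor(im,cv2.COLOR_RGB2GRAY)
for r in range(14,44,1): print(r*8,''.join('%4d'%x for x in g[r,28:54]))
E
```

```text
cap? [ 15.68 153.44 193.4 ]
b [ 15.52 156.64 185.8 ]
c [ 15.92 156.24 190.36]
(42, 0, 33, 14) 240.5
predicted cap/mid/tip px [[324.0, 279.0], [325.0, 228.0], [327.0, 163.0]]
112  214 214 214 214 214 214 215 214 215 215 215 214 215 214 215 214 215 215 215 214 214 214 214 214 213 213
120  214 214 214 215 214 215 215 215 215 215 214 215 215 215 215 215 214 214 214 214 214 214 213 214 214 213
128  214 214 214 214 214 214 215 214 215 215 215 215 214 214 215 214 214 214 214 214 214 214 214 213 214 213
136  213 214 214 214 214 215 215 215 214 214 214 214 214 214 215 214 214 214 214 214 214 214 213 213 213 213
144  214 214 214 214 214 215 215 215 214 214 215 215 215 214 214 214 214 214 214 214 214 214 214 213 213 212
152  213 214 214 214 214 214 215 215 215 215 215 214 213 204 214 214 214 214 213 214 213 213 213 212 212 168
160  178 214 214 214 214 215 215 215 215 214 214 214 170 146 210 214 214 213 214 213 214 213 212 211 156 105
168  173 214 214 214 214 214 214 215 214 215 215 210 151 144 211 214 213 214 214 215 214 197 146  91  51  56
176  173 214 214 214 214 214 215 215 214 215 216 202 1
[... 1643 characters left out ...]
13 212 212 213 129  52  73  53  73 108 112 107
304  212 214 125  44  69  78  47  84 145 144 166 212 214 213 213 212 213 212 121  41  73  65  32  64 106 109
312  211 196  48  47  76  69  42  85 146 174 214 214 214 213 212 212 212 212 115  38  64  71  39  33  92 101
320  213 120  40  58  75  57  40  79 180 214 214 214 215 214 213 213 212 212 113  37  53  71  54  31  64  85
328  170  48  35  70  78  46  38 105 213 214 214 214 215 215 213 213 213 212 113  37  42  75  67  29  30  77
336   44  33  34  37  82  46  36 118 213 214 214 213 215 214 214 213 213 212 121  37  43  82  33  28  26  30
344   30  33  31  32  45  39  35 148 214 214 213 213 215 214 215 213 213 212 153  36  38  44  29  28  28  25
```

```bash
python3 - <<'E'
from h import *
p,T=cam('wrist'); save(p,'w8.png',(240,120,420,320),(540,600))
E
```

```text
(no output)
```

View pics/w8.png

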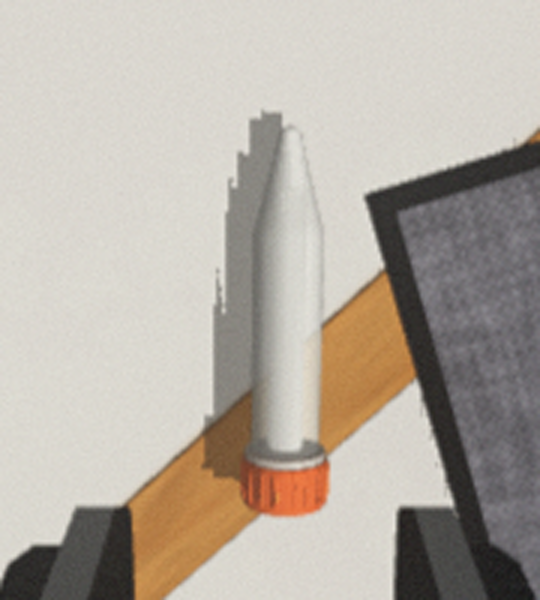

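A white tube with an orange cap, so the right one: tip at (292,128), cap at (285,490) in the crop, about 6 mm right of centre. The mat edge is close, and only 1 mm high.

Emit:
{"api": "step_arm", "payload": {
  "series": [0,0.006,0.03,0,0,0.006,0.065,0,0,0.006,0.09,0,0,0.006,0.108,0,0,0.006,0.117,0,0,0.006,0.121,0,0,0.006,0.123,0,0,0.006,0.123,0]
}}

```text
time: 49.9
tool_pos: [0.4137, 0.0269, -0.0263]
tcp_rot: [-0.043, 3.14, 0.0]
wrist_force: [-0.3, -0.1, 0.2]
width: 0.399
grip_force: 0.0
```

Emit:
{"api": "step_arm", "payload": {
  "series": [0,0,0,0,0,0,0,0,0,0,0,0,0,0,0,0,0,0,-0.01,0,0,0,-0.04,0,0,0,-0.09,0,0,0,-0.15,0],
  "gripper": 0,
  "newtons": 35
}}

```text
time: 50.9
tool_pos: [0.4113, 0.0269, 0.1238]
tcp_rot: [0.043, -3.138, -0.0]
wrist_force: [1.9, 0.1, -0.7]
width: 0.164
grip_force: 36.3
```

```bash
python3 - <<'E'
from h import *
p,T=cam('wrist'); s=monitor.read_state(); print(s['tool_pos'],s['width'],s['grip_force'],s['q'][5])
for d in viewer.spot_point(p,'tube_1_mid'): print(d)
c=np.array([.3651,.262]); a=np.array([np.cos(.196),np.sin(.196)]); b=np.array([-a[1],a[0]])
t=c-.036*a-.004*b; print(t); goto([.40,.10,.2]); goto([*t,.20],.196-np.pi/2)
E
```

```text
[0.41787989 0.02698627 0.13305308] 0.16803324001404035 36.339435931731714 -1.5932285345982784
[0.33056827 0.25106568]
shift [ 0.0157  0.0735 -0.0695] turn 0 rows>= 1.6 q6 -1.59 cur yawy 1.598
shift [ 0.081   0.2264 -0.0705] turn -0.169 rows>= 4.0 q6 -1.59 cur yawy 1.598
```

Emit:
{"api": "step_arm", "payload": {
  "series": [0.002,0.01,-0.03,0.18,0.004,0.025,-0.06,0.36,0.008,0.04,-0.07,0.54,0.012,0.055,-0.07,0.72,0.016,0.073,-0.07,0.9,0.016,0.073,-0.07,1.08,0.016,0.073,-0.07,1.26,0.016,0.073,-0.07,1.44]
}}

```text
time: 52.0
tool_pos: [0.3943, 0.0994, 0.1925]
tcp_rot: [-2.045, -2.383, 0.001]
wrist_force: [-0.5, -0.2, -0.0]
width: 0.164
grip_force: 36.3
```

```bash
python3 - <<'E'
from h import *
s=monitor.read_state(); print(s['tool_pos'],s['width'],s['grip_force'],s['q'][5])
goto([.3306,.2511,.20],.196-np.pi/2)
E
```

```text
[0.39431361 0.09942988 0.19247029] 0.1644283750260194 36.340508305002004 0.033246824396318014
shift [ 0.1596 -0.04   -0.0075] turn 1.527 rows>= 8.2 q6 0.03 cur yawy 0.152
```

Emit:
{"api": "step_arm", "payload": {
  "series": [0.02,-0.005,0,0.18,0.045,-0.011,0,0.36,0.07,-0.018,0,0.54,0.1,-0.025,0,0.72,0.13,-0.033,0,0.9,0.16,-0.04,0,1.08,0.16,-0.04,0,1.26,0.16,-0.04,0,1.44]
}}

```text
time: 53.0
tool_pos: [0.3295, 0.2512, 0.1924]
tcp_rot: [3.109, 0.445, -0.002]
wrist_force: [0.1, 0.4, -1.0]
width: 0.168
grip_force: 36.3
```

```bash
python3 - <<'E'
from h import *
p,T=cam('wrist'); save(p,'w9.png'); s=monitor.read_state(); print(s['tool_pos'],s['width'],s['grip_force'],s['q'][5]); caps(p,T)
for d in viewer.spot_point(p,'tray_lower_grip'): print(d,np.round(px2w(p,T,d['point'],.028),3))
goto([.3306,.2511,-.008],.196-np.pi/2)
E
```

```text
[0.3295714  0.25106628 0.19243657] 0.16831369425425818 36.33950836316217 1.8830491796657032
cap 328 403 1008.0 [0.121 0.191 0.012]
cap 72 411 733.0 [0.034 0.451 0.012]
cap 240 335 1052.5 [0.174 0.299 0.012]
cap 425 241 3206.0 [0.32  0.153 0.012]
cap 598 154 2105.0 [0.438 0.035 0.012]
cap 334 79 333.5 [0.432 0.276 0.012]
{'point': [318.8, 163.3], 'score': 0.69} [0.362 0.269 0.028]
shift [1.100e-03 1.000e-04 2.005e-01] turn 0.093 rows>= 3.2 q6 1.87 cur yawy -1.282
```

Emit:
{"api": "step_arm", "payload": {
  "series": [0.001,0,0.04,0.09,0.001,0,0.08,0.09,0.001,0.001,0.12,0.09,0.001,0.001,0.15,0.09,0.001,0.001,0.175,0.09,0.001,0.001,0.187,0.09,0.001,0.001,0.192,0.09,0.001,0.001,0.192,0.09]
}}

```text
time: 54.1
tool_pos: [0.332, 0.2507, 0.0016]
tcp_rot: [-3.126, -0.313, -0.001]
wrist_force: [0.2, -0.3, 0.6]
width: 0.168
grip_force: 36.3
```

Emit:
{"api": "step_arm", "payload": {
  "series": [0,0,0.002,0,0,0,0.004,0,0,0,0.004,0]
}}

```text
time: 54.48
tool_pos: [0.3327, 0.2509, -0.0019]
tcp_rot: [-3.125, -0.312, -0.003]
wrist_force: [0.9, -1.2, 5.3]
width: 0.167
grip_force: 36.8
```

Light contact with the tube beneath. Releasing gently here.

Emit:
{"api": "step_arm", "payload": {
  "series": [0,0,-0.001,0,0,0,-0.001,0,0,0,-0.001,0,0,0,-0.001,0,0,0,-0.03,0,0,0,-0.08,0,0,0,-0.13,0,0,0,-0.18,0],
  "gripper": 0.26
}}

```text
time: 55.48
tool_pos: [0.3308, 0.2497, 0.1781]
tcp_rot: [3.125, 0.312, -0.002]
wrist_force: [0.1, 0.1, -0.5]
width: 0.262
grip_force: 0.0
```

```bash
python3 - <<'E'
from h import *
p,T=cam('wrist'); save(p,'w10.png'); s=monitor.read_state(); print(s['tool_pos'],s['width'],s['grip_force']); 
a=np.array([np.cos(.196),np.sin(.196)]); b=np.array([-a[1],a[0]]); c=np.array([.3651,.262])
def rel(X): d=X[:2]-c; return np.round([d@a,d@b],3)
hsv=cv2.cvtColor(p['image'],cv2.COLOR_RGB2HSV); m=cv2.inRange(hsv,(4,130,90),(14,255,255))
for k in cv2.findContours(m,0,2)[0]:
    if cv2.contourArea(k)>40:
        (u,v),wh,_=cv2.minAreaRect(k); print('cap',round(u),round(v),np.round(wh),rel(px2w(p,T,(u,v),.022)),hsv[int(v),int(u)])
for l in ('tube_1_mid','tray_lower_grip'):
    for d in viewer.spot_point(p,l): print(l,d,rel(px2w(p,T,d['point'],.022)))
print('tray rim px',[np.round(w2px(p,T,[*(c+x*a+y*b),.042])).tolist() for x,y in ((.085,.032),(.085,-.032),(-.085,-.032),(-.085,.032))])
E
```

```text
[0.33469581 0.25240903 0.18564567] 0.2609614915255264 0.0
cap 374 265 [14. 21.] [-0.088 -0.047] [ 14 153 102]
cap 318 256 [14. 23.] [-0.08   0.004] [  8 187 220]
cap 342 248 [14. 24.] [-0.072 -0.018] [  9 187 215]
cap 319 80 [16. 27.] [0.066 0.002] [  9 187 222]
tube_1_mid {'point': [329.4, 131.7], 'score': 0.68} [ 0.027 -0.006]
tube_1_mid {'point': [337.9, 208.8], 'score': 0.32} [-0.037 -0.014]
tray_lower_grip {'point': [316.7, 171.6], 'score': 0.68} [-0.006  0.004]
tray_lower_grip {'point': [319.3, 213.0], 'score': 0.61} [-0.041  0.002]
tray_lower_grip {'point': [505.5, 13.6], 'score': 0.28} [ 0.112 -0.138]
tray rim px [[277.0, 48.0], [366.0, 48.0], [360.0, 270.0], [284.0, 270.0]]
```

```bash
python3 - <<'E'
from h import *
for n in ('top','side'):
    p,T=cam(n)
    for l,z in [('forceps_1_mid',.012),('tube_1_mid',.012),('tray_upper_grip',.029),('lab_timer',0),('beaker',0),('amber_bottle',0)]:
        for d in viewer.spot_point(p,l): print(n,l,round(d['score'],2),np.round(d['point']),np.round(px2w(p,T,d['point'],z),3))
# forceps in tray, from pictures w7 (after 2nd release): bright strokes across the tray at several rows
im=cv2.imread('pics/w7.png',0)
for r in (150,190,230,270): print(r,im[r,270:390:3].tolist())
E
```

```text
top forceps_1_mid 0.54 [451. 223.] [ 0.495 -0.458  0.012]
top tube_1_mid 0.16 [198. 272.] [0.346 0.254 0.012]
top tray_upper_grip 0.55 [449. 225.] [ 0.486 -0.45   0.029]
top lab_timer 0.83 [243. 218.] [0.505 0.135 0.   ]
top beaker 0.83 [262. 167.] [0.657 0.086 0.   ]
top amber_bottle 0.61 [436. 165.] [ 0.671 -0.423  0.   ]
top amber_bottle 0.16 [451. 225.] [ 0.493 -0.462  0.   ]
side forceps_1_mid 0.7 [465. 328.] [ 0.497 -0.452  0.012]
side tray_upper_grip 0.75 [462. 317.] [ 0.497 -0.444  0.029]
side lab_timer 0.83 [279. 233.] [0.503 0.136 0.   ]
side lab_timer 0.57 [511. 298.] [ 0.662 -0.429  0.   ]
side amber_bottle 0.65 [513. 296.] [ 0.671 -0.428  0.   ]
150 [118, 105, 109, 101, 101, 186, 56, 82, 89, 87, 91, 92, 91, 91, 90, 123, 95, 103, 89, 92, 88, 98, 122, 88, 95, 91, 91, 121, 91, 123, 89, 85, 172, 169, 66, 70, 67, 70, 66, 71]
190 [103, 101, 102, 108, 105, 206, 82, 76, 86, 85, 88, 91, 86, 86, 174, 167, 158, 135, 147, 165, 89, 132, 146, 143, 143, 149, 144, 148, 143, 149, 145, 85, 204, 87, 72, 64, 62, 65, 66, 76]
230 [111, 96, 99, 108, 101, 186, 135, 56, 85, 85, 86, 87, 88, 91, 169, 161, 156, 88, 121, 95, 144, 78, 138, 140, 140, 145, 140, 145, 140, 146, 93, 107, 181, 63, 63, 62, 68, 75, 68, 82]
270 [109, 121, 113, 116, 116, 110, 180, 58, 88, 88, 87, 88, 88, 86, 168, 153, 150, 96, 150, 86, 85, 131, 83, 141, 144, 149, 144, 146, 146, 143, 78, 189, 104, 63, 63, 66, 60, 61, 70, 43]
```

```bash
python3 -c "
from workcell import job; print(job.finish_job())"
```

```text
the job is handed in; nothing more can be done
None
```

The job is handed in: the upper tray lies lengthwise inside the empty mat with both forceps in it, all three tubes are in the lower tray, and the timer, beaker and bottle read unmoved; the final state was checked with the detectors and pixel readings rather than a last picture, so both forceps being in the tray is inferred, not seen.

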